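# Complete the four display trays with their missing packs

## Task

Each of the four two-cell display trays is short of one pack: take the jar, the tin, the hexagonal carton and the tube from the bench and stand each one upright in the empty cell of the tray that already holds its own kind. Set the packs down gently rather than dropping them, never tip one over, and do not shove the trays out of place.

Things in the scene. Friction and masses are not known exactly. Their poses are not given: they have to be found in the camera images.
- jar: Loose round glass sweet jar with a bright red screw lid, 56 mm in diameter, 78 mm tall, straight-sided, about 0.24 kg. Stands upright on the bench at the start. Origin: centre of its underside; z up.
- tin: Loose square biscuit tin, blue with gold lines, 52 x 52 mm and 68 mm tall; its x and y axes are square to its sides, about 0.18 kg. Stands upright on the bench at the start. Origin: centre of its underside; z up.
- carton: Loose six-sided (hexagonal) carton with a green top and cream sides, 54 mm across the flats (62 mm across the corners), 66 mm tall; its x axis points through the middle of a flat side, and so do the directions 60 and 120 degrees from it, about 0.13 kg. Stands upright on the bench at the start. Origin: centre of its underside; z up.
- tube: Loose round card tube, kraft and cream, with a yellow lid, 46 mm in diameter, 104 mm tall, straight-sided, about 0.15 kg. Stands upright on the bench at the start. Origin: centre of its underside; z up.
- jar_tray: Loose two-cell board tray, red low walls, 162 (its x) x 80 mm, 0.75 kg. Origin: on the underside, under the middle of its EMPTY cell; +x points to the other cell, middle 82 mm along, which holds a fixed red-lidded glass jar, 78 mm tall. Cells 72 x 72 mm inside; floor 4 mm thick, outer walls 4 mm thick with tops 26 mm above the underside, divider 10 mm thick, 22 mm high.
- tin_tray: Loose two-cell board tray, blue low walls, 154 (its x) x 76 mm, 0.75 kg. Origin: on the underside, under the middle of its EMPTY cell; +x points to the other cell, middle 78 mm along, which holds a fixed blue square tin, 68 mm tall. Cells 68 x 68 mm inside; floor 4 mm thick, outer walls 4 mm thick with tops 26 mm above the underside, divider 10 mm thick, 22 mm high.
- carton_tray: Loose two-cell board tray, green low walls, 158 (its x) x 78 mm, 0.75 kg. Origin: on the underside, under the middle of its EMPTY cell; +x points to the other cell, middle 80 mm along, which holds a fixed green hexagonal carton, 66 mm tall. Cells 70 x 70 mm inside; floor 4 mm thick, outer walls 4 mm thick with tops 26 mm above the underside, divider 10 mm thick, 22 mm high.
- tube_tray: Loose two-cell board tray, yellow low walls, 142 (its x) x 70 mm, 0.75 kg. Origin: on the underside, under the middle of its EMPTY cell; +x points to the other cell, middle 72 mm along, which holds a fixed yellow-lidded card tube, 104 mm tall. Cells 62 x 62 mm inside; floor 4 mm thick, outer walls 4 mm thick with tops 26 mm above the underside, divider 10 mm thick, 22 mm high.
Not all that is in view belongs to the job. Of the things that look like the carton, take the one that is farthest to the robot's left at the start.

How it is judged:
By the outcome, as a careful person would: the job done as asked, in the order asked, and still so for the second after the job is handed in, with the robot touching nothing.
It also fails if it takes over 93 s, if anything falls off the work surface, if the arm or the gripper's body presses on something with over 40 N, if the wrist force passes 120 N, or if a joint passes its speed limit or range.

## Robot

A 6-joint arm with a two-finger parallel gripper is mounted at the origin on the work surface. World frame = base frame: x ahead of the robot, y to its left, z up, the work surface at z = 0. Lengths are in mm, angles in degrees, forces in N, time in s.
With the tool pointing down it reaches from about 300 to 850 mm from the base axis. Payload 4.2 kg.
Tool frame: the origin (TCP) lies at the very end of the fingers, on their centre line; the grasp point (between the pads) lies 19 mm behind it; z points along the fingers, y is the direction in which the jaws open and shut (so a half turn about z gives the same grasp; the last joint's range is limited). The gripper opens to 91 mm and grips with 3 to 60 N. Pads are 32 mm wide; open, the fingers measure 118 mm over their backs; the gripper's body (76 mm by 178 mm) begins 60 mm behind the grasp point.
Start: joints at [-1.146, 18.312, 89.639, -0, 72.044, -1.146], TCP at [575.016, 0, 213.976] pointing down, gripper open.
Joint ranges: [-177.97, 177.97], [-48.28, 115.42], [12.27, 149.76], [-77.06, 257.06], [2.81, 150.46], [-146.56, 146.56]. Speed limits (degrees/s): [147.25, 147.25, 180, 180, 180, 180].

## Interface

Orientations are given as [roll, pitch, yaw] about the fixed x, y, z axes, in that order (R = Rz(yaw) Ry(pitch) Rx(roll)).
In Python, from workcell import telemetry, grab_frame, job gives the robot as it stands.
- The arm moves only by the tool drive_tool, never from a script. Its argument "moves" is a list of rows, each an object of numbers: "claw": the closure, from -1 (fully open) to 1 (shut); "dx", "dy", "dz": the shift along the tool's x, y, z in units of 20 mm (1.0 is 20 mm); "yaw": the turn about the tool's z in units of 0.15 rad (1.0 is 0.15 rad). In form: [{"claw": .., "dx": .., "dy": .., "dz": .., "yaw": ..}, ...]. A call has 1 to 5 rows; each row shifts and turns the pose as measured when the row begins, along the tool's axes as they then stand; what a row does not reach is not made up. A row lasts 1/8 s, in which the tool goes at most 62.5 mm and 10.7 degrees, less where a joint would pass 70% of its speed; a pose out of reach is approached as far as the arm can. A call with a number of a shift or a turn outside -1 to 1 is refused whole. A call with a gripper value outside its range is refused whole. The fingers move at their own pace and stop on an object; "grip_force" is the grip in N (left out, the last holds). Time passes only in rows, so rows that do not move let the fingers close. It gives the time, the measured TCP pose, the force and the opening at its end, in the units of the state.
- telemetry.state(): the state, without advancing time (a new reading comes with each control period).
- grab_frame(name): name is "scene" or "side" or "wrist"; returns a dict with "color" (384x512x3 uint8, blue, green, red), "vertical_fov" (degrees; the focal length in pixels is half the picture's height over the tangent of half this angle, whatever the lens; pixels are square), "cx", "cy" (the principal point, pixels), "dist" ([k1, k2, p1, p2, k3] as OpenCV has them; the pictures are not rectified), "pose" (4x4, takes a point from camera to world coordinates). Camera axes: x right, y down, z forward; pixel columns grow to the right and rows downward; lengths in mm; the calibration is good to about 2 mm. A picture is of the moment at which its call begins. There is no depth.
- job.job_done(): hands the job in, once; it reports no verdict.
The state is a dict: "time_s": time; "qpos": joint angles; "qvel": joint speeds; "effort": joint torques, N m; "ee_pos": TCP position; "ee_rot": TCP orientation; "force": force on the tool from outside, world axes, zero at the start; "torque": the same for the moment, N m; "gripper_width": finger opening in mm.
Only numpy, scipy, OpenCV 4.12 (cv2) and the standard library are available. Lean on these libraries where they do the work, as an engineer would, in place of code of your own. Each camera call takes 0.05 s, during which the arm holds its last target.

## Working session

There is one attempt and no reset: what is moved stays moved. The work goes in short steps, Python scripts to look and compute and a tool call to move; the robot and the scene stay as the last step left them, time stands still between calls to the robot, and variables do not carry over. Pictures are saved under pics/ and viewed, and the job is handed in when it is done.

Besides the shell and the picture viewer there is one more tool, called as name(argument=value, ...) on one line, values as JSON. drive_tool: Moves the arm, as the interface text tells. Its arguments: {"type":"object","properties":{"moves":{"type":"array"},"grip_force":{"type":"number"}},"required":["moves"]}

```bash
ls; mkdir -p pics; python3 - <<'E'
from workcell import telemetry, grab_frame, job
import cv2,numpy as np
print(telemetry.state())
for n in ("scene","side","wrist"):
    f=grab_frame(n); cv2.imwrite(f"pics/{n}0.png",f["color"])
    print(n,f["vertical_fov"],f["cx"],f["cy"],f["dist"],np.round(f["pose"],3).tolist())
E
```

```text
pics
{'time_s': 0.0, 'qpos': array([-1.14482101e+00,  1.83510125e+01,  8.97070413e+01,  2.18207240e-04,
        7.20428705e+01, -1.14739142e+00]), 'qvel': array([-0.02295396,  0.00156235,  0.02201372,  0.01066862, -0.0140822 ,
       -0.00416574]), 'effort': array([-5.01459035e-04, -4.12465632e+01, -2.31973493e+01,  7.28826877e-02,
        4.58198413e-02, -1.41870069e-04]), 'ee_pos': array([5.74493087e+02, 2.30978746e-02, 2.13122273e+02]), 'ee_rot': array([-1.79899100e+02, -2.22836735e-03,  9.00025010e+01]), 'force': array([ 0.31204211, -0.20252811,  0.5640634 ]), 'torque': array([-0.03794525, -0.00525417,  0.02766096]), 'gripper_width': 91.29805111332867}
scene 52.38793330271139 251.46015193278063 194.3638989370727 [-0.12448372  0.          0.          0.          0.        ] [[-0.614, 0.52, -0.594, 1010.63], [0.789, 0.406, -0.462, 405.175], [0.001, -0.752, -0.659, 646.165], [0.0, 0.0, 0.0, 1.0]]
side 51.23771828424473 258.70531459605894 184.7531911576501 [-0.06000267  0.          0.          0.          0.        ] [[-0.999, -0.026, 0.038, 423.117], [-0.045, 0.707, -0.706, 843.969], [-0.008, -0.707, -0.707, 879.849], [0.0, 0.0, 0.0, 1.0]]
wrist 69.64668659255314 253.29645590813098 190.7795275436588 [-0.04399694  0.          0.          0.          0.        ] [[1.0, 0.0, -0.003, 573.231], [-0.001, -0.959, -0.282, 79.623], [-0.002, 0.282, -0.959, 383.803], [0.0, 0.0, 0.0, 1.0]]
```

View pics/scene0.png

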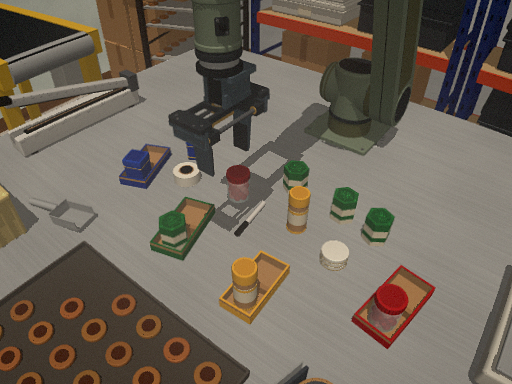

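View pics/side0.png

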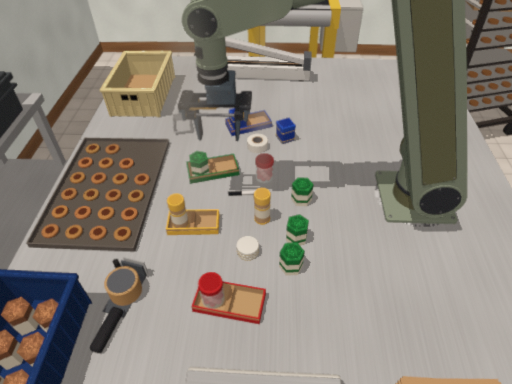

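View pics/wrist0.png

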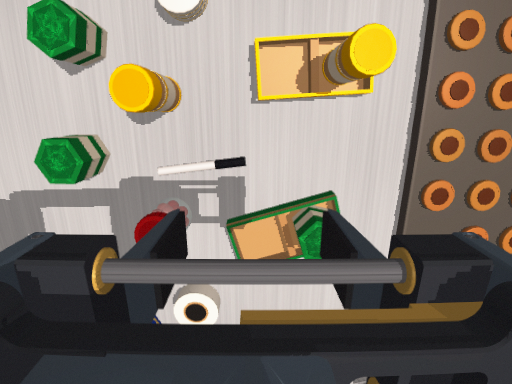

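The side camera looks along −y, so image-down is the robot's left. Loose carton candidates in the side view are at (302,190), (298,228) and (291,257). The one at (291,257), scene (378,225), is farthest left. Next I'll measure positions and confirm with a crop.

```bash
cat > h.py <<'E'
from workcell import telemetry, grab_frame, job
import cv2,numpy as np
def K(f):
    fl=f["color"].shape[0]/2/np.tan(np.radians(f["vertical_fov"]/2))
    return np.array([[fl,0,f["cx"]],[0,fl,f["cy"]],[0,0,1]])
def plane(f,px,z):
    p=cv2.undistortPoints(np.array(px,float).reshape(-1,1,2),K(f),np.array(f["dist"],float)).reshape(-1,2)
    d=np.c_[p,np.ones(len(p))]@f["pose"][:3,:3].T; o=f["pose"][:3,3]
    return (o+d*((z-o[2])/d[:,2])[:,None])[:,:2]
def proj(f,P):
    M=np.linalg.inv(f["pose"]); r,_=cv2.Rodrigues(M[:3,:3])
    return cv2.projectPoints(np.array(P,float).reshape(-1,3),r,M[:3,3],K(f),np.array(f["dist"],float))[0].reshape(-1,2)
H={'red':[(0,130,60),(6,255,255),(174,130,60),(180,255,255)],'green':[(55,110,30),(85,255,255)],'blue':[(105,120,30),(130,255,255)],'yellow':[(18,150,120),(30,255,255)]}
def mask(f,c,lo=None,hi=None):
    h=cv2.cvtColor(f["color"],cv2.COLOR_BGR2HSV); r=H[c]; m=0
    for i in range(0,len(r),2): m=m|cv2.inRange(h,r[i],r[i+1])
    return m
def blobs(m,a=40):
    n,l,s,c=cv2.connectedComponentsWithStats(m)
    return [(l==i,s[i].tolist(),c[i].round(1).tolist()) for i in range(1,n) if s[i][4]>=a]
E
python3 - <<'E'
from h import *
import pickle
F={n:grab_frame(n) for n in("scene","side","wrist")}
pickle.dump(F,open("F0.pkl","wb"))
for n in F:
  for c in H:
    for b in blobs(mask(F[n],c)): print(n,c,b[1:])
I=F["side"]["color"]
cv2.imwrite("pics/crop_side.png",cv2.resize(I[100:330,150:340],None,fx=3.2,fy=2.6*1.0,interpolation=cv2.INTER_CUBIC)[:600])
cv2.imwrite("pics/crop_scene.png",cv2.resize(F["scene"]["color"][120:350,110:440],None,fx=2.4,fy=2.4,interpolation=cv2.INTER_CUBIC))
E
```

```text
scene red ([257, 11, 115, 40, 1249], [314.5, 30.4])
scene red ([415, 52, 34, 21, 382], [431.9, 61.7])
scene red ([476, 69, 36, 25, 446], [494.4, 81.2])
scene red ([226, 165, 24, 19, 364], [237.6, 174.1])
scene red ([352, 265, 83, 84, 1636], [390.4, 306.6])
scene green ([285, 161, 23, 19, 205], [296.4, 167.9])
scene green ([334, 187, 24, 18, 251], [346.1, 195.4])
scene green ([367, 208, 27, 24, 424], [380.6, 218.7])
scene green ([159, 210, 26, 21, 281], [171.5, 220.7])
scene green ([369, 237, 17, 5, 40], [377.5, 239.7])
scene blue ([251, 0, 6, 40, 69], [251.9, 17.2])
scene blue ([436, 0, 53, 107, 1432], [464.1, 43.3])
scene blue ([456, 0, 54, 119, 1388], [484.6, 49.1])
scene blue ([188, 148, 7, 9, 49], [190.9, 151.8])
scene blue ([122, 150, 27, 19, 300], [134.2, 158.3])
scene blue ([121, 168, 29, 13, 109], [133.9, 174.1])
scene blue ([120, 179, 26, 9, 79], [132.8, 183.2])
scene yellow ([0, 3, 98, 30, 559], [48.4, 18.2])
scene yellow ([0, 107, 13, 23, 100], [5.9, 117.9])
scene yellow ([289, 186, 21, 22, 230], [298.7, 199.0])
scene yellow ([219, 251, 70, 73, 960], [250.5, 288.3])
side r
[... 1026 characters left out ...]
])
wrist green ([227, 191, 107, 32, 372], [279.2, 206.7])
wrist green ([227, 196, 112, 63, 371], [276.0, 218.2])
wrist green ([294, 208, 30, 16, 75], [306.0, 213.1])
wrist green ([287, 216, 36, 43, 888], [310.3, 238.3])
wrist yellow ([254, 24, 142, 76, 3515], [345.2, 57.2])
wrist yellow ([322, 50, 24, 35, 86], [327.7, 71.4])
wrist yellow ([335, 55, 17, 25, 51], [340.0, 69.5])
wrist yellow ([109, 64, 53, 49, 2048], [134.7, 88.2])
wrist yellow ([155, 74, 13, 37, 57], [163.4, 93.2])
wrist yellow ([162, 76, 19, 36, 79], [174.9, 95.7])
wrist yellow ([92, 249, 22, 45, 391], [99.5, 268.1])
wrist yellow ([407, 253, 8, 41, 127], [411.4, 273.8])
wrist yellow ([241, 304, 203, 15, 1708], [344.3, 313.2])
```

View pics/crop_side.png

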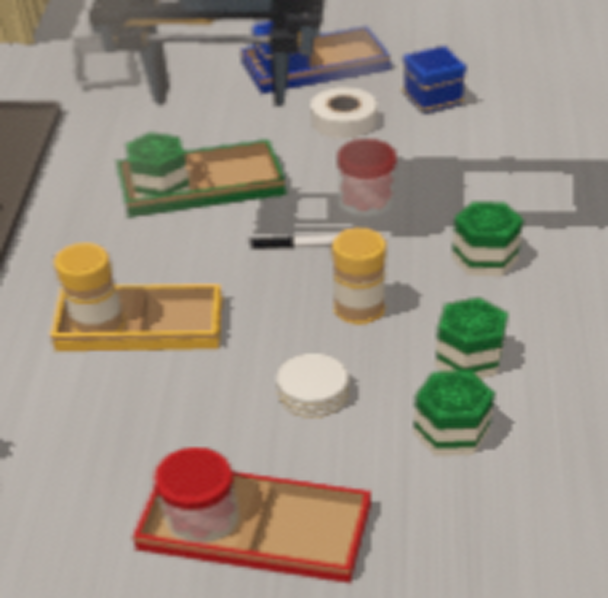

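View pics/crop_scene.png

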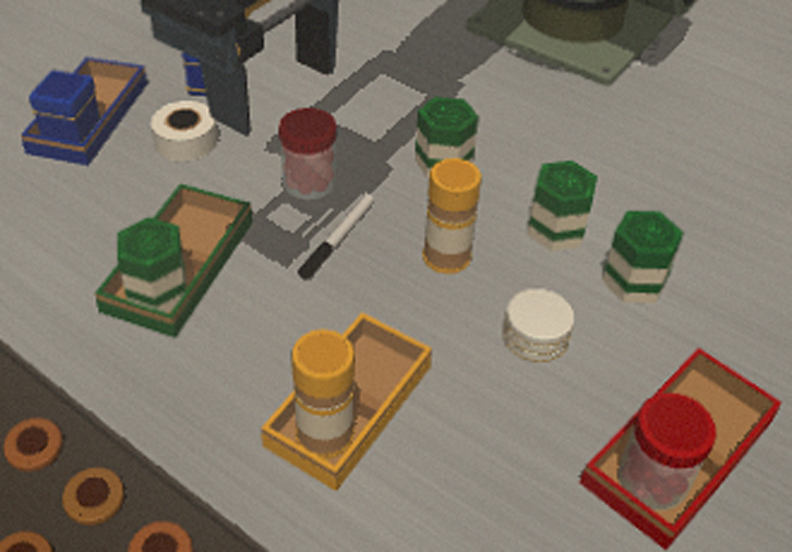

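The crop confirms it: the target carton is at crop (455,410) in the side view and (643,255) in the scene view. The other two are up-image, so farther right for the robot. Next are rough positions.

```bash
python3 - <<'E'
from h import *
import pickle
F=pickle.load(open("F0.pkl","rb"))
sd=lambda u,v:(150+u/3.2,100+v/2.6)
sc=lambda u,v:(110+u/2.4,120+v/2.4)
Q={'jar':(78,sd(367,157),sc(308,128)),'tube':(104,sd(359,243),sc(455,176)),'carton':(66,sd(455,393),sc(648,236)),'c2':(66,sd(473,322),sc(566,183)),'c3':(66,sd(488,220),sc(446,119)),'tin':(68,sd(435,62),None),
'jtr':(82,sd(195,476),sc(676,428)),'ttube':(108,sd(83,260),sc(324,352)),'tcart':(70,sd(155,148),sc(149,241)),
'rj_a':(26,sd(370,492),sc(779,405)),'rj_b':(26,sd(352,570),sc(665,538)),'rj_c':(26,sd(137,543),sc(582,478)),'rj_d':(26,None,sc(699,352)),
'yt_a':(26,sd(220,286),sc(432,351)),'yt_b':(26,sd(220,334),sc(338,478)),'yt_c':(26,sd(55,336),sc(264,434)),'yt_d':(26,None,sc(363,317)),
'gc_a':(26,sd(272,142),sc(250,207)),'gc_b':(26,sd(284,180),sc(174,327)),'gc_c':(26,sd(128,202),sc(98,297)),'gc_d':(26,None,sc(181,187)),
'bt_a':(26,sd(373,30),sc(146,70)),'bt_b':(26,sd(388,62),sc(78,157)),'bt_c':(26,sd(264,80),None),'bt_d':(26,None,sc(92,60)),}
for k,(z,a,b) in Q.items():
    print(k,*[None if p is None else plane(F[n],p,z)[0].round(0) for n,p in(("side",a),("scene",b))])
E
```

```text
jar [453. -61.] [458. -63.]
tube [454. 102.] [457. 104.]
carton [374. 260.] [380. 263.]
c2 [358. 172.] [362. 171.]
c3 [341.  26.] [349.  28.]
tin [ 388. -261.] None
jtr [560. 367.] [568. 366.]
ttube [680. 138.] [683. 136.]
tcart [658. -79.] [659. -78.]
rj_a [436. 345.] [452. 423.]
rj_b [446. 422.] [617. 395.]
rj_c [603. 404.] [609. 323.]
rj_d None [440. 348.]
yt_a [578.  97.] [577. 166.]
yt_b [570. 164.] [719. 178.]
yt_c [711. 172.] [724. 109.]
yt_d None [582.  98.]
gc_a [ 553. -145.] [539. -72.]
gc_b [535. -75.] [691. -22.]
gc_c [682. -31.] [ 709. -100.]
gc_d None [ 559. -146.]
bt_a [ 457. -392.] [ 439. -325.]
bt_b [ 438. -317.] [ 593. -265.]
bt_c [ 572. -272.] None
bt_d None [ 464. -392.]
```

drive_tool(moves=[{"claw": -1,"dx": -1,"dy": -0.8,"dz": 0,"yaw": 0},{"claw": -1,"dx": -1,"dy": -0.8,"dz": 0,"yaw": 0},{"claw": -1,"dx": -1,"dy": -0.8,"dz": 0,"yaw": 0},{"claw": -1,"dx": -1,"dy": -0.8,"dz": 0,"yaw": 0},{"claw": -1,"dx": -1,"dy": -0.8,"dz": 0,"yaw": 0}])

```text
time_s: 0.92
ee_pos: [488.7, -105.5, 213.3]
ee_rot: [-179.8, 0.1, 90.1]
force: [-0.3, -0.0, -0.7]
gripper_width: 90.8
```

drive_tool(moves=[{"claw": -1,"dx": -1,"dy": -0.8,"dz": 0,"yaw": 0},{"claw": -1,"dx": -1,"dy": -0.8,"dz": 0,"yaw": 0},{"claw": -1,"dx": 0,"dy": 0,"dz": 0,"yaw": 0}])

```text
time_s: 1.3
ee_pos: [451.0, -149.6, 213.8]
ee_rot: [-179.7, 0.2, 89.9]
force: [0.6, 0.1, -0.4]
gripper_width: 91.3
```

```bash
cat > snap.py <<'E'
import sys,pickle
from h import *
n,name=sys.argv[1:3]
f=grab_frame(n); pickle.dump(f,open(f"{name}.pkl","wb"))
cv2.imwrite(f"pics/{name}.png",cv2.resize(f["color"],None,fx=1.5,fy=1.5,interpolation=cv2.INTER_CUBIC))
s=telemetry.state(); print(s["time_s"],s["ee_pos"].round(1),s["ee_rot"].round(1),s["force"].round(1),round(s["gripper_width"],1))
E
python3 snap.py wrist w1
```

```text
1.35 [ 451.7 -149.   213.8] [-179.7    0.2   89.9] [-0.2  0.2  0.4] 91.1
```

View pics/w1.png

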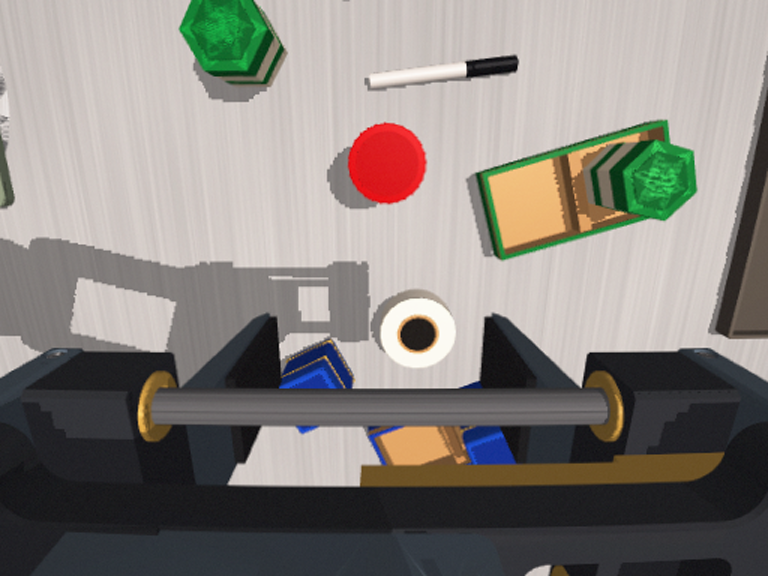

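The wrist view at 1.5× shows the jar lid at (387,163). The whole green tray is in view, with its empty cell at about (527,208). The tin shows at (315,390).

```bash
cat >> h.py <<'E'
def tray_from(f,pts,s=1.5,z=26):
    return plane(f,(np.array(pts,float)+0.0)/s,z)
E
python3 - <<'E'
from h import *
import pickle
f=pickle.load(open("w1.pkl","rb"))
for b in blobs(mask(f,'red'),200):
    cs,_=cv2.findContours(b[0].astype(np.uint8),0,cv2.CHAIN_APPROX_NONE)
    c=max(cs,key=cv2.contourArea); P=plane(f,c.reshape(-1,2),78)
    print(b[1:],cv2.minEnclosingCircle(P.astype(np.float32)))
# green tray outer rim corners
c=tray_from(f,[(480,174),(497,258),(668,121)]); print(c.round(1)); 
print(np.linalg.norm(c[0]-c[1]),np.linalg.norm(c[0]-c[2]))
F=pickle.load(open("F0.pkl","rb"))
I=F["wrist"]["color"]; cv2.imwrite("pics/w0b.png",cv2.resize(I[10:120,90:420],None,fx=2.4,fy=2.4,interpolation=cv2.INTER_CUBIC))
E
```

```text
([232, 82, 52, 54, 2183], [257.4, 108.5]) ((453.1819152832031, -69.4461669921875), 27.941730499267578)
[[ 532.2  -77.9]
 [ 551.9 -150. ]
 [ 686.3  -33.9]]
74.72692515773711 160.23744871739243
```

View pics/w0b.png

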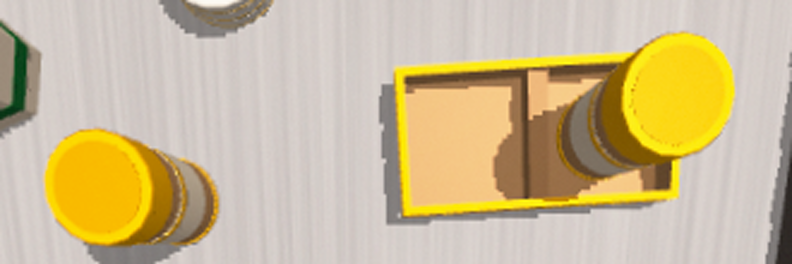

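```bash
python3 - <<'E'
from h import *
import pickle
F={n:grab_frame(n) for n in("scene","side")}
t=np.linspace(0,2*np.pi,80)
out=[]
for n in F:
    I=cv2.resize(F[n]["color"],None,fx=4,fy=4,interpolation=cv2.INTER_CUBIC)
    for (x,y),col in(((453.2,-69.4),(255,255,0)),((455,-62),(0,255,255))):
        for z in(78,0):
            p=proj(F[n],np.c_[x+28*np.cos(t),y+28*np.sin(t),0*t+z])*4+1.5
            cv2.polylines(I,[p.astype(int)],True,col,1)
    c=p.mean(0).astype(int); out.append(I[c[1]-170:c[1]+110,c[0]-150:c[0]+150])
cv2.imwrite("pics/jarchk.png",np.hstack(out))
E
```

```text
(no output)
```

View pics/jarchk.png

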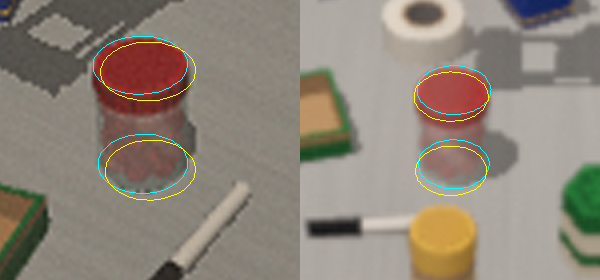

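drive_tool(moves=[{"claw": -1,"dx": 1,"dy": 0.1,"dz": 1,"yaw": 0},{"claw": -1,"dx": 1,"dy": 0,"dz": 1,"yaw": 0},{"claw": -1,"dx": 1,"dy": 0,"dz": 1,"yaw": 0},{"claw": -1,"dx": 1,"dy": 0,"dz": 1,"yaw": 0},{"claw": -1,"dx": 0,"dy": 0,"dz": 0.5,"yaw": 0}])

```text
time_s: 2.08
ee_pos: [457.9, -63.9, 121.8]
ee_rot: [180.0, 0.2, 90.3]
force: [-0.0, -0.3, -1.2]
gripper_width: 91.0
```

drive_tool(moves=[{"claw": -1,"dx": -0.2,"dy": -0.2,"dz": 1,"yaw": 0},{"claw": -1,"dx": 0,"dy": 0,"dz": 1,"yaw": 0},{"claw": -1,"dx": 0,"dy": 0,"dz": 1,"yaw": 0},{"claw": -1,"dx": 0,"dy": 0,"dz": 1,"yaw": 0},{"claw": -1,"dx": 0,"dy": 0,"dz": 0.4,"yaw": 0}])

```text
time_s: 2.7
ee_pos: [458.3, -69.7, 32.4]
ee_rot: [179.6, 0.3, 90.5]
force: [0.5, -0.2, 0.1]
gripper_width: 91.2
```

drive_tool(moves=[{"claw": -1,"dx": 0,"dy": -0.2,"dz": 0,"yaw": 0},{"claw": 1,"dx": 0,"dy": 0,"dz": 0,"yaw": 0},{"claw": 1,"dx": 0,"dy": 0,"dz": 0,"yaw": 0},{"claw": 1,"dx": 0,"dy": 0,"dz": 0,"yaw": 0},{"claw": 1,"dx": 0,"dy": 0,"dz": 0,"yaw": 0}], grip_force=25)

```text
time_s: 3.32
ee_pos: [455.7, -70.3, 34.2]
ee_rot: [179.4, 0.4, 90.5]
force: [-0.8, -0.1, -0.6]
gripper_width: 55.9
```

drive_tool(moves=[{"claw": 1,"dx": 0,"dy": 0,"dz": 0,"yaw": 0},{"claw": 1,"dx": 0,"dy": 0,"dz": 0,"yaw": 0},{"claw": 1,"dx": 0,"dy": 0,"dz": -0.5,"yaw": 0}])

```text
time_s: 3.7
ee_pos: [454.8, -70.0, 43.9]
ee_rot: [179.5, 0.4, 90.5]
force: [-0.0, 0.3, -2.0]
gripper_width: 55.7
```

drive_tool(moves=[{"claw": 1,"dx": 0,"dy": 0,"dz": -1,"yaw": 0},{"claw": 1,"dx": 0,"dy": 0,"dz": -1,"yaw": 0},{"claw": 1,"dx": 0,"dy": 0,"dz": -1,"yaw": 0},{"claw": 1,"dx": 0.3,"dy": 0,"dz": -1,"yaw": 0},{"claw": 1,"dx": 0.5,"dy": 0,"dz": -1,"yaw": 0}])

```text
time_s: 4.32
ee_pos: [452.7, -53.3, 148.2]
ee_rot: [179.6, 0.3, 90.5]
force: [-0.4, -0.2, -1.4]
gripper_width: 55.7
```

drive_tool(moves=[{"claw": 1,"dx": 1,"dy": 0,"dz": -1,"yaw": 0},{"claw": 1,"dx": 1,"dy": 0,"dz": -1,"yaw": 0},{"claw": 1,"dx": 1,"dy": 0,"dz": -0.5,"yaw": 0},{"claw": 1,"dx": 1,"dy": 0,"dz": 0,"yaw": 0},{"claw": 1,"dx": 1,"dy": 0,"dz": 0,"yaw": 0}])

```text
time_s: 4.95
ee_pos: [451.3, 49.5, 203.8]
ee_rot: [179.3, 0.3, 90.3]
force: [0.7, -0.3, -1.1]
gripper_width: 56.0
```

drive_tool(moves=[{"claw": 1,"dx": 1,"dy": 0,"dz": 0,"yaw": 0},{"claw": 1,"dx": 1,"dy": 0,"dz": 0,"yaw": 0},{"claw": 1,"dx": 1,"dy": 0,"dz": 0,"yaw": 0},{"claw": 1,"dx": 1,"dy": 0,"dz": 0,"yaw": 0},{"claw": 1,"dx": 1,"dy": 0,"dz": 0,"yaw": 0}])

```text
time_s: 5.58
ee_pos: [448.9, 152.7, 205.6]
ee_rot: [179.3, 0.3, 90.4]
force: [1.3, -0.4, -2.0]
gripper_width: 55.8
```

drive_tool(moves=[{"claw": 1,"dx": 1,"dy": 0,"dz": 0,"yaw": 0},{"claw": 1,"dx": 1,"dy": 0,"dz": 0,"yaw": 0},{"claw": 1,"dx": 1,"dy": 0,"dz": 0,"yaw": 0},{"claw": 1,"dx": 0.6,"dy": 0,"dz": 0,"yaw": 0},{"claw": 1,"dx": 0,"dy": 0,"dz": 0,"yaw": 0}])

```text
time_s: 6.2
ee_pos: [446.8, 227.4, 206.8]
ee_rot: [179.3, 0.3, 90.5]
force: [0.1, -0.7, -1.5]
gripper_width: 55.6
```

```bash
python3 snap.py wrist w2
```

```text
6.25 [446.8 227.  206.8] [179.3   0.3  90.4] [ 0.8 -0.6 -2. ] 56.2
```

View pics/w2.png

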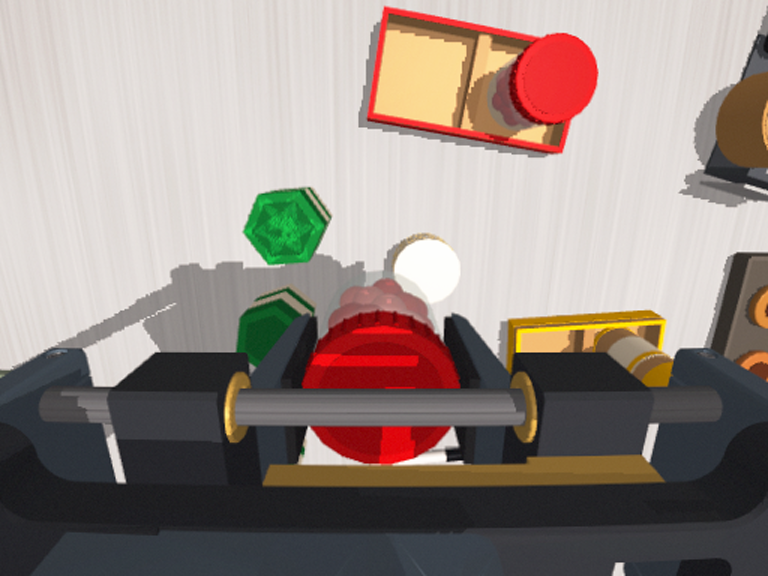

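The 1.5× view shows red tray rim corners at (386,8), (369,122) and (563,152), with the empty cell on the left. The target carton's hex top is at (285,227).

```bash
cat >> h.py <<'E'
def tray(f,A,B,C,w,s=1.5):
    a,b,c=tray_from(f,[A,B,C],s)
    print("sides",np.linalg.norm(a-b).round(1),np.linalg.norm(c-b).round(1))
    ex=(c-b)/np.linalg.norm(c-b); n=(b-a)/np.linalg.norm(b-a); n2=np.array([-n[1],n[0]]); n2*=np.sign(n2@ex)
    e=ex*2+n2; e/=np.linalg.norm(e)
    o=(a+b)/2+e*w/2; print("cell",o.round(1),"x yaw",np.degrees(np.arctan2(e[1],e[0])).round(1))
    return o
def top(f,c,z,near):
    bs=blobs(mask(f,c),150); b=min(bs,key=lambda b:np.hypot(b[2][0]-near[0],b[2][1]-near[1]))
    cs,_=cv2.findContours(b[0].astype(np.uint8),0,cv2.CHAIN_APPROX_NONE)
    k=max(cs,key=cv2.contourArea); return plane(f,k.reshape(-1,2),z).astype(np.float32)
E
python3 - <<'E'
from h import *
import pickle
f=pickle.load(open("w2.pkl","rb"))
tray(f,(386,8),(369,122),(563,152),80)
P=top(f,'green',66,(190,151)); print(cv2.minEnclosingCircle(P))
h=cv2.approxPolyDP(P.reshape(-1,1,2),6,True).reshape(-1,2); print(h.round(1), np.degrees(np.arctan2(*(np.roll(h,-1,0)-h).T[::-1])).round(1))
E
```

```text
sides 82.3 160.5
cell [483.5 374.2] x yaw -7.9
((374.30450439453125, 261.1155090332031), 31.478656768798828)
[[389.7 287.8]
 [355.1 283.3]
 [343.  257.7]
 [359.5 233.3]
 [393.3 238.2]
 [405.6 264.7]] [-172.7 -115.3  -55.9    8.2   65.1  124.5]
```

drive_tool(moves=[{"claw": 1,"dx": 1,"dy": 0.3,"dz": 0,"yaw": 0},{"claw": 1,"dx": 1,"dy": 0.3,"dz": 0,"yaw": 0},{"claw": 1,"dx": 1,"dy": 0.3,"dz": 0.3,"yaw": 0},{"claw": 1,"dx": 1,"dy": 0.3,"dz": 0.6,"yaw": 0},{"claw": 1,"dx": 1,"dy": 0.3,"dz": 0.6,"yaw": 0}])

```text
time_s: 6.88
ee_pos: [479.1, 332.1, 175.4]
ee_rot: [179.2, 0.3, 90.3]
force: [0.7, -0.4, -1.3]
gripper_width: 55.3
```

drive_tool(moves=[{"claw": 1,"dx": 1,"dy": 0.3,"dz": 0.7,"yaw": 0},{"claw": 1,"dx": 1,"dy": 0.2,"dz": 0.7,"yaw": 0},{"claw": 1,"dx": 0,"dy": 0,"dz": 0.5,"yaw": 0}])

```text
time_s: 7.25
ee_pos: [489.6, 376.5, 132.2]
ee_rot: [179.3, 0.4, 90.4]
force: [-0.5, -0.6, -1.4]
gripper_width: 55.8
```

drive_tool(moves=[{"claw": 1,"dx": -0.1,"dy": -0.3,"dz": 1,"yaw": 0},{"claw": 1,"dx": 0,"dy": 0,"dz": 1,"yaw": 0},{"claw": 1,"dx": 0,"dy": 0,"dz": 1,"yaw": 0},{"claw": 1,"dx": 0,"dy": 0,"dz": 0,"yaw": 0}])

```text
time_s: 7.75
ee_pos: [482.5, 372.0, 67.6]
ee_rot: [179.6, 0.7, 90.4]
force: [-0.0, 0.1, -0.9]
gripper_width: 55.7
```

```bash
python3 snap.py scene s3; python3 snap.py side d3; python3 - <<'E'
import cv2,numpy as np
a=cv2.imread("pics/s3.png")[370:540,500:680];b=cv2.imread("pics/d3.png")[350:520,250:430]
cv2.imwrite("pics/p3.png",cv2.resize(np.hstack([a,b]),None,fx=2.2,fy=2.2))
E
```

```text
7.8 [483.3 372.6  68.8] [179.4   0.6  90.4] [-0.2  0.4 -2.6] 55.7
7.85 [484.  373.2  69.7] [179.3   0.5  90.4] [-0.1 -0.1 -1.4] 55.8
```

View pics/p3.png

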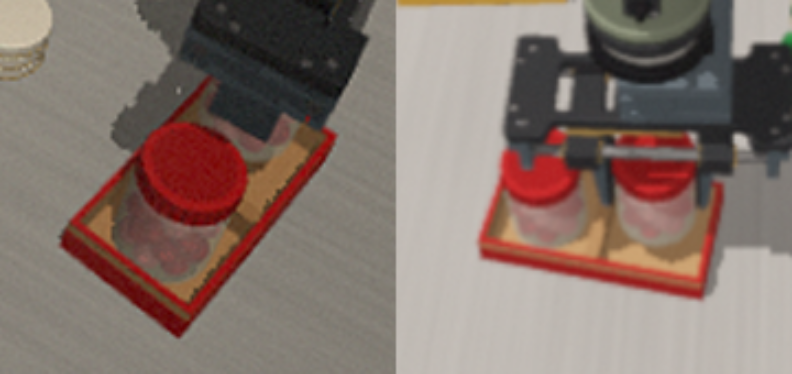

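The jar is over the empty cell and looks centred in both views. Lowering it gently.

drive_tool(moves=[{"claw": 1,"dx": 0,"dy": 0,"dz": 0.6,"yaw": 0},{"claw": 1,"dx": 0,"dy": 0,"dz": 0.5,"yaw": 0},{"claw": 1,"dx": 0,"dy": 0,"dz": 0.3,"yaw": 0},{"claw": 1,"dx": 0,"dy": 0,"dz": 0.1,"yaw": 0}])

```text
time_s: 8.35
ee_pos: [485.5, 373.5, 39.8]
ee_rot: [179.2, 0.4, 90.4]
force: [-0.2, -0.6, -1.3]
gripper_width: 55.9
```

drive_tool(moves=[{"claw": 1,"dx": 0,"dy": 0,"dz": 0.1,"yaw": 0},{"claw": 1,"dx": 0,"dy": 0,"dz": 0.1,"yaw": 0}])

```text
time_s: 8.6
ee_pos: [485.7, 373.7, 38.2]
ee_rot: [179.1, 0.4, 90.4]
force: [-3.8, -3.1, 16.1]
gripper_width: 55.4
```

drive_tool(moves=[{"claw": -0.5,"dx": 0,"dy": 0,"dz": 0,"yaw": 0},{"claw": -0.5,"dx": 0,"dy": 0,"dz": 0,"yaw": 0}])

```text
time_s: 8.85
ee_pos: [486.6, 374.4, 39.7]
ee_rot: [179.0, 0.2, 90.4]
force: [0.3, -0.2, -0.4]
gripper_width: 68.2
```

drive_tool(moves=[{"claw": -0.5,"dx": 0,"dy": 0,"dz": -0.5,"yaw": 0},{"claw": -0.5,"dx": 0,"dy": 0,"dz": -1,"yaw": 0},{"claw": -0.5,"dx": 0,"dy": 0,"dz": -1,"yaw": 0},{"claw": -0.5,"dx": 0,"dy": 0,"dz": -1,"yaw": 0},{"claw": -0.5,"dx": 0,"dy": 0,"dz": -1,"yaw": 0}])

```text
time_s: 9.48
ee_pos: [484.7, 374.7, 132.9]
ee_rot: [179.1, 0.3, 90.4]
force: [0.4, -0.3, -0.2]
gripper_width: 68.3
```

```bash
python3 snap.py scene s4; python3 snap.py side d4; python3 - <<'E'
import cv2,numpy as np,pickle
a=pickle.load(open("s4.pkl","rb"))["color"][125:200,110:220];b=pickle.load(open("d4.pkl","rb"))["color"][95:170,210:320]
print([x.shape for x in (a,b)])
cv2.imwrite("pics/p4.png",cv2.resize(np.vstack([a,b]),None,fx=4,fy=4,interpolation=cv2.INTER_CUBIC))
E
```

```text
9.525 [486.1 375.8 135.9] [1.788e+02 1.000e-01 9.040e+01] [0.3 0.4 2. ] 68.6
9.575 [486.1 375.7 134.6] [1.788e+02 1.000e-01 9.040e+01] [ 0.3 -0.   0.3] 68.8
[(75, 110, 3), (75, 110, 3)]
```

View pics/p4.png

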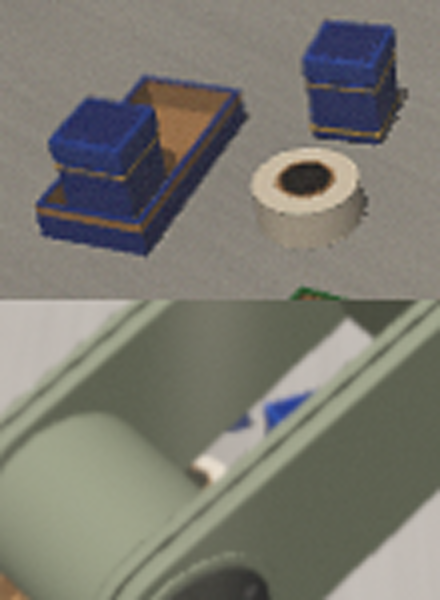

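View pics/s4.png

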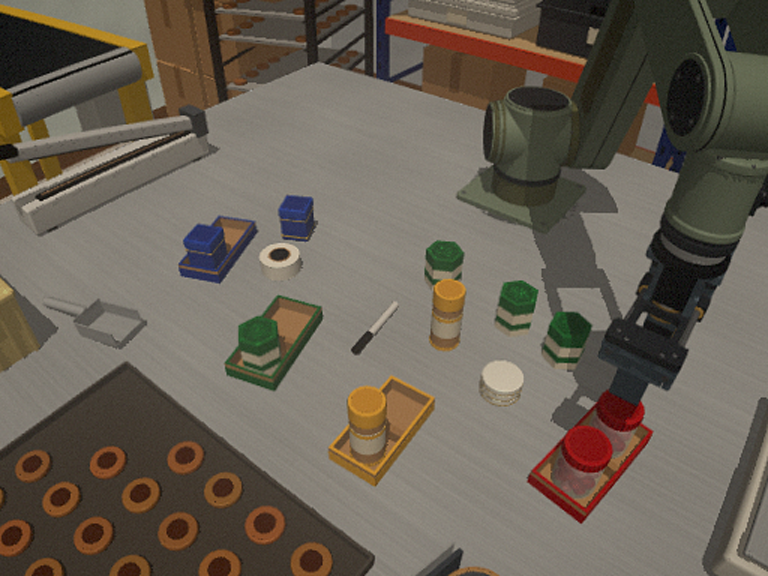

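```bash
python3 - <<'E'
from h import *
import pickle
f=pickle.load(open("s4.pkl","rb"))
p=plane(f,[(110+u/4,125+v/4) for u,v in((323,22),(397,27),(386,75),(305,65))],68)
d=np.roll(p,-1,0)-p
print(p.round(0),p.mean(0).round(0),np.degrees(np.arctan2(d[:,1],d[:,0])).round(0),np.linalg.norm(d,axis=1).round(0))
E
```

```text
[[ 381. -299.]
 [ 354. -253.]
 [ 402. -219.]
 [ 427. -270.]] [ 391. -260.] [ 120.   36.  -65. -148.] [53. 59. 57. 54.]
```

drive_tool(moves=[{"claw": -0.5,"dx": -0.3,"dy": 0,"dz": -1,"yaw": 0},{"claw": -0.5,"dx": -1,"dy": -0.1,"dz": -1,"yaw": 0},{"claw": -0.5,"dx": -1,"dy": -0.1,"dz": -1,"yaw": 0},{"claw": -1,"dx": -1,"dy": -0.1,"dz": -0.7,"yaw": 0},{"claw": -1,"dx": -1,"dy": -0.1,"dz": 0,"yaw": 0}])

```text
time_s: 10.2
ee_pos: [475.8, 284.2, 210.5]
ee_rot: [178.9, 0.3, 90.5]
force: [0.6, -0.0, -0.3]
gripper_width: 85.6
```

drive_tool(moves=[{"claw": -1,"dx": -1,"dy": -0.1,"dz": 0,"yaw": 0},{"claw": -1,"dx": -1,"dy": -0.1,"dz": 0,"yaw": 0},{"claw": -1,"dx": -1,"dy": -0.1,"dz": 0,"yaw": 0},{"claw": -1,"dx": -1,"dy": -0.1,"dz": 0,"yaw": 0},{"claw": -1,"dx": -1,"dy": -0.1,"dz": 0,"yaw": 0}])

```text
time_s: 10.82
ee_pos: [464.6, 175.8, 209.0]
ee_rot: [179.1, 0.4, 90.4]
force: [-0.1, -0.0, 0.3]
gripper_width: 91.4
```

drive_tool(moves=[{"claw": -1,"dx": -1,"dy": -0.1,"dz": 0,"yaw": 0},{"claw": -1,"dx": -1,"dy": -0.1,"dz": 0,"yaw": 0},{"claw": -1,"dx": -1,"dy": -0.1,"dz": 0,"yaw": 0},{"claw": -1,"dx": -1,"dy": -0.1,"dz": 0,"yaw": 0},{"claw": -1,"dx": -1,"dy": -0.1,"dz": 0,"yaw": 0}])

```text
time_s: 11.45
ee_pos: [453.8, 68.9, 208.7]
ee_rot: [179.2, 0.4, 90.4]
force: [-0.3, 1.1, 1.7]
gripper_width: 91.4
```

drive_tool(moves=[{"claw": -1,"dx": -1,"dy": -0.1,"dz": 0,"yaw": 0},{"claw": -1,"dx": -1,"dy": -0.1,"dz": 0,"yaw": 0},{"claw": -1,"dx": -1,"dy": -0.1,"dz": 0,"yaw": 0},{"claw": -1,"dx": -1,"dy": -0.1,"dz": 0,"yaw": 0},{"claw": -1,"dx": -1,"dy": -0.1,"dz": 0,"yaw": 0}])

```text
time_s: 12.08
ee_pos: [442.2, -37.5, 208.6]
ee_rot: [179.2, 0.4, 90.4]
force: [0.1, -0.7, -0.0]
gripper_width: 91.3
```

drive_tool(moves=[{"claw": -1,"dx": -1,"dy": -0.1,"dz": 0,"yaw": 0},{"claw": -1,"dx": -1,"dy": -0.1,"dz": 0,"yaw": 0},{"claw": -1,"dx": -1,"dy": -0.1,"dz": 0,"yaw": 0},{"claw": -1,"dx": -1,"dy": -0.1,"dz": 0,"yaw": 0},{"claw": -1,"dx": -1,"dy": -0.1,"dz": 0,"yaw": 0}])

```text
time_s: 12.7
ee_pos: [430.0, -143.5, 208.5]
ee_rot: [179.3, 0.4, 90.4]
force: [0.2, 0.1, 0.4]
gripper_width: 91.2
```

drive_tool(moves=[{"claw": -1,"dx": -1,"dy": 0,"dz": 0,"yaw": 0},{"claw": -1,"dx": -1,"dy": 0,"dz": 0,"yaw": 0},{"claw": -1,"dx": -1,"dy": 0,"dz": 0,"yaw": 0},{"claw": -1,"dx": -1,"dy": 0,"dz": 0,"yaw": 0},{"claw": -1,"dx": -1,"dy": 0,"dz": 0,"yaw": 0}])

```text
time_s: 13.32
ee_pos: [427.2, -249.0, 208.5]
ee_rot: [179.3, 0.4, 90.4]
force: [0.4, 0.1, 0.2]
gripper_width: 91.4
```

drive_tool(moves=[{"claw": -1,"dx": -1,"dy": 0.5,"dz": -0.5,"yaw": 0},{"claw": -1,"dx": -1,"dy": 0.5,"dz": -0.5,"yaw": 0},{"claw": -1,"dx": -1,"dy": 0.5,"dz": -0.5,"yaw": 0},{"claw": -1,"dx": -1,"dy": 0,"dz": -0.5,"yaw": 0},{"claw": -1,"dx": -1,"dy": 0,"dz": 0,"yaw": 0}])

```text
time_s: 13.95
ee_pos: [454.4, -354.1, 249.1]
ee_rot: [179.4, 0.3, 90.3]
force: [-0.6, 0.3, 0.2]
gripper_width: 91.2
```

drive_tool(moves=[{"claw": -1,"dx": -1,"dy": 0,"dz": 0,"yaw": 0},{"claw": -1,"dx": -1,"dy": 0,"dz": 0,"yaw": 0},{"claw": -1,"dx": 0,"dy": 0,"dz": 0,"yaw": 0}])

```text
time_s: 14.32
ee_pos: [453.2, -397.8, 247.5]
ee_rot: [179.6, 0.2, 90.2]
force: [-0.6, 0.6, -0.4]
gripper_width: 91.0
```

```bash
python3 snap.py wrist w5
```

```text
14.375 [ 453.2 -397.   247.5] [1.796e+02 1.000e-01 9.020e+01] [ 0.3  0.1 -0.1] 91.4
```

View pics/w5.png

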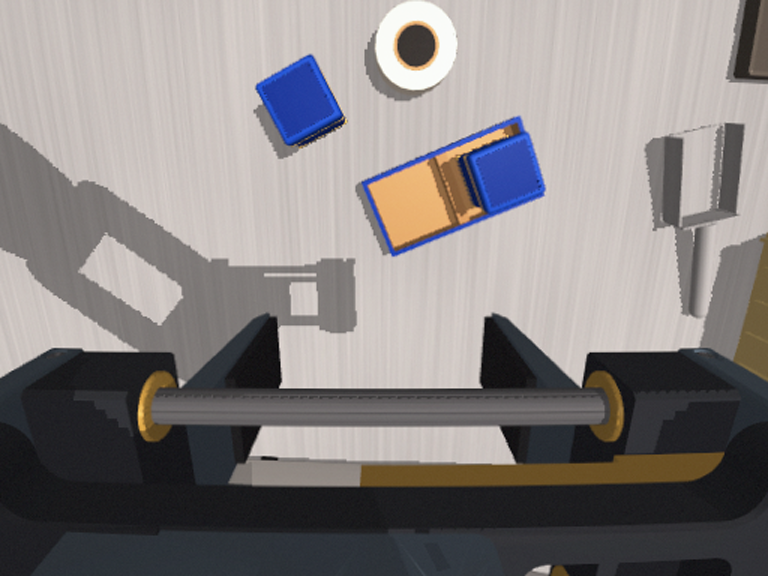

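The tin's top is at (300,100), rotated. The blue tray's corners are at (361,185), (393,255), (545,196) and (520,117), with the empty cell on the left at about (407,207).

```bash
python3 - <<'E'
from h import *
import pickle
f=pickle.load(open("w5.pkl","rb"))
tray(f,(361,185),(393,255),(545,196),76)
p=tray_from(f,[(256,88),(310,55),(343,115),(292,145)],1.5,68)
d=np.roll(p,-1,0)-p
print(p.round(0),p.mean(0).round(1),np.degrees(np.arctan2(d[:,1],d[:,0])).round(0),np.linalg.norm(d,axis=1).round(0))
P=top(f,'blue',68,(200,67)); print(cv2.minAreaRect(P))
E
```

```text
sides 72.5 153.0
cell [ 485.5 -354.9] x yaw 22.8
[[ 356. -260.]
 [ 399. -237.]
 [ 423. -280.]
 [ 382. -303.]] [ 389.8 -270.3] [  28.  -61. -151.  121.] [49. 50. 47. 50.]
((389.6236877441406, -271.67437744140625), (51.022396087646484, 56.21506118774414), 27.04196548461914)
```

drive_tool(moves=[{"claw": -1,"dx": 0.9,"dy": -0.4,"dz": 0.4,"yaw": 0},{"claw": -1,"dx": 0.9,"dy": -0.5,"dz": 0.5,"yaw": 0},{"claw": -1,"dx": 0.9,"dy": -0.5,"dz": 0.5,"yaw": 0},{"claw": -1,"dx": 0.9,"dy": -0.5,"dz": 0.5,"yaw": 0},{"claw": -1,"dx": 0.9,"dy": -0.5,"dz": 0.5,"yaw": 0}])

```text
time_s: 15.0
ee_pos: [404.4, -302.0, 197.6]
ee_rot: [179.5, 0.0, 90.3]
force: [-1.4, 0.6, 0.3]
gripper_width: 91.3
```

drive_tool(moves=[{"claw": -1,"dx": 0.9,"dy": -0.5,"dz": 0.5,"yaw": 0},{"claw": -1,"dx": 0.6,"dy": -0.2,"dz": 0.3,"yaw": 0},{"claw": -1,"dx": 0,"dy": 0,"dz": 0,"yaw": -1},{"claw": -1,"dx": 0,"dy": 0,"dz": 0,"yaw": -1},{"claw": -1,"dx": 0,"dy": 0,"dz": 0,"yaw": -1}])

```text
time_s: 15.62
ee_pos: [389.3, -266.7, 181.1]
ee_rot: [179.5, 0.1, 117.2]
force: [-0.9, -0.1, -0.0]
gripper_width: 91.0
```

drive_tool(moves=[{"claw": -1,"dx": -0.2,"dy": -0.1,"dz": 1,"yaw": -0.2},{"claw": -1,"dx": 0,"dy": 0,"dz": 1,"yaw": 0},{"claw": -1,"dx": 0,"dy": 0,"dz": 1,"yaw": 0},{"claw": -1,"dx": 0,"dy": 0,"dz": 1,"yaw": 0},{"claw": -1,"dx": 0,"dy": 0,"dz": 0.5,"yaw": 0}])

```text
time_s: 16.25
ee_pos: [393.6, -270.9, 90.9]
ee_rot: [179.3, 0.5, 119.1]
force: [-0.4, -0.0, -0.4]
gripper_width: 91.4
```

drive_tool(moves=[{"claw": -1,"dx": 0.1,"dy": -0.2,"dz": 1,"yaw": 0},{"claw": -1,"dx": 0,"dy": 0,"dz": 1,"yaw": 0},{"claw": -1,"dx": 0,"dy": 0,"dz": 0.9,"yaw": 0},{"claw": -1,"dx": 0,"dy": 0,"dz": 0,"yaw": 0}])

```text
time_s: 16.75
ee_pos: [392.1, -271.6, 32.3]
ee_rot: [179.2, 0.7, 119.2]
force: [-0.1, 0.4, -0.1]
gripper_width: 91.3
```

drive_tool(moves=[{"claw": 1,"dx": 0.1,"dy": -0.1,"dz": 0,"yaw": 0},{"claw": 1,"dx": 0,"dy": 0,"dz": 0,"yaw": 0},{"claw": 1,"dx": 0,"dy": 0,"dz": 0,"yaw": 0},{"claw": 1,"dx": 0,"dy": 0,"dz": 0,"yaw": 0},{"claw": 1,"dx": 0,"dy": 0,"dz": 0,"yaw": 0}])

```text
time_s: 17.38
ee_pos: [391.0, -271.9, 35.0]
ee_rot: [179.0, 1.0, 119.2]
force: [-0.1, 0.2, -0.8]
gripper_width: 52.4
```

drive_tool(moves=[{"claw": 1,"dx": 0,"dy": 0,"dz": 0,"yaw": 0},{"claw": 1,"dx": 0,"dy": 0,"dz": 0,"yaw": 0}])

```text
time_s: 17.62
ee_pos: [391.0, -271.8, 35.0]
ee_rot: [179.0, 1.0, 119.2]
force: [0.2, 0.3, -0.2]
gripper_width: 52.7
```

drive_tool(moves=[{"claw": 1,"dx": 0,"dy": 0,"dz": -0.5,"yaw": 0},{"claw": 1,"dx": 0,"dy": 0,"dz": -1,"yaw": 0},{"claw": 1,"dx": 0,"dy": 0,"dz": -1,"yaw": 0},{"claw": 1,"dx": 0,"dy": 0,"dz": -1,"yaw": 0.7},{"claw": 1,"dx": 0,"dy": 0,"dz": -0.5,"yaw": 0}])

```text
time_s: 18.25
ee_pos: [388.1, -270.7, 118.1]
ee_rot: [179.0, 0.8, 113.1]
force: [0.1, 0.4, -1.5]
gripper_width: 52.7
```

drive_tool(moves=[{"claw": 1,"dx": -1,"dy": 0.5,"dz": 0,"yaw": 0},{"claw": 1,"dx": -1,"dy": 0.5,"dz": 0,"yaw": 0},{"claw": 1,"dx": -1,"dy": 0.5,"dz": 0,"yaw": 0},{"claw": 1,"dx": -1,"dy": 0.5,"dz": 0,"yaw": 0},{"claw": 1,"dx": -0.9,"dy": 0.5,"dz": 0,"yaw": 0}])

```text
time_s: 18.88
ee_pos: [473.0, -341.4, 121.1]
ee_rot: [179.1, 0.7, 113.6]
force: [-0.3, -0.4, -1.8]
gripper_width: 52.7
```

drive_tool(moves=[{"claw": 1,"dx": -0.8,"dy": 0.2,"dz": 0.5,"yaw": 0},{"claw": 1,"dx": 0,"dy": 0,"dz": 0.8,"yaw": 0},{"claw": 1,"dx": 0,"dy": 0,"dz": 0.6,"yaw": 0},{"claw": 1,"dx": 0,"dy": 0,"dz": 0,"yaw": 0}])

```text
time_s: 19.38
ee_pos: [482.3, -354.0, 78.6]
ee_rot: [179.3, 0.3, 113.8]
force: [0.4, 0.7, -1.5]
gripper_width: 52.8
```

```bash
python3 snap.py scene s6; python3 snap.py side d6; python3 - <<'E'
import cv2,numpy as np
a=cv2.imread("pics/s6.png")[170:310,150:330];b=cv2.imread("pics/d6.png")[110:250,290:470]
cv2.imwrite("pics/p6.png",cv2.resize(np.hstack([a,b]),None,fx=2.2,fy=2.2))
E
```

```text
19.425 [ 482.6 -354.2   79.2] [179.3   0.4 113.8] [ 0.2  0.6 -2.2] 52.6
19.475 [ 483.2 -354.6   79.9] [179.2   0.5 113.8] [-0.6  0.4 -1.3] 52.4
```

View pics/p6.png

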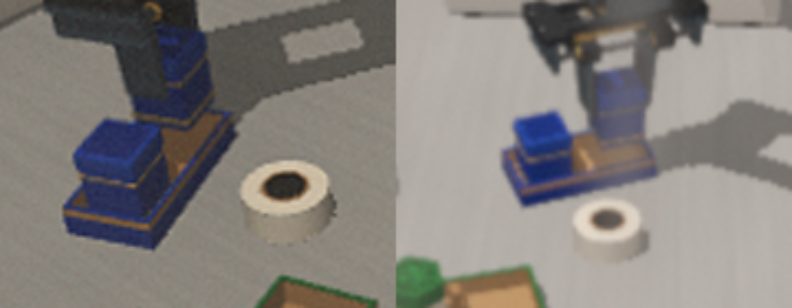

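drive_tool(moves=[{"claw": 1,"dx": -0.1,"dy": 0.1,"dz": 0.7,"yaw": 0.1},{"claw": 1,"dx": 0,"dy": 0,"dz": 0.6,"yaw": 0},{"claw": 1,"dx": 0,"dy": 0,"dz": 0.4,"yaw": 0},{"claw": 1,"dx": 0,"dy": 0,"dz": 0.1,"yaw": 0}])

```text
time_s: 19.98
ee_pos: [486.8, -355.8, 42.5]
ee_rot: [179.2, 0.6, 112.9]
force: [-0.4, -0.8, -1.9]
gripper_width: 52.8
```

drive_tool(moves=[{"claw": 1,"dx": 0,"dy": 0,"dz": 0.1,"yaw": 0},{"claw": 1,"dx": 0,"dy": 0,"dz": 0.1,"yaw": 0},{"claw": 1,"dx": 0,"dy": 0,"dz": 0.1,"yaw": 0}])

```text
time_s: 20.35
ee_pos: [487.3, -356.0, 38.8]
ee_rot: [179.1, 0.6, 112.9]
force: [-3.5, 3.4, 16.8]
gripper_width: 52.9
```

drive_tool(moves=[{"claw": -0.4,"dx": 0,"dy": 0,"dz": 0,"yaw": 0},{"claw": -0.4,"dx": 0,"dy": 0,"dz": 0,"yaw": 0}])

```text
time_s: 20.6
ee_pos: [488.1, -356.7, 40.3]
ee_rot: [179.0, 0.8, 112.9]
force: [-0.5, 1.3, -0.2]
gripper_width: 63.6
```

drive_tool(moves=[{"claw": -0.4,"dx": 0,"dy": 0,"dz": -0.5,"yaw": 0},{"claw": -0.4,"dx": 0,"dy": 0,"dz": -1,"yaw": 0},{"claw": -0.4,"dx": 0,"dy": 0,"dz": -1,"yaw": 0},{"claw": -0.4,"dx": 0,"dy": 0,"dz": -1,"yaw": 0},{"claw": -0.4,"dx": 0,"dy": 0,"dz": -1,"yaw": 0}])

```text
time_s: 21.22
ee_pos: [485.9, -356.0, 133.4]
ee_rot: [179.1, 0.7, 112.9]
force: [0.5, 0.2, 0.4]
gripper_width: 64.1
```

```bash
python3 - <<'E'
from h import *
import pickle
f=pickle.load(open("w2.pkl","rb"))
print("cap z~22/35",tray_from(f,[(427,268),(460,268)],1.5,22),tray_from(f,[(427,268)],1.5,35))
E
```

```text
cap z~22/35 [[488.93519333 218.37974562]
 [518.29956048 218.53562564]] [[487.23038496 221.66109395]]
```

drive_tool(moves=[{"claw": -0.4,"dx": 0,"dy": 0,"dz": -1,"yaw": 1},{"claw": -0.4,"dx": 0,"dy": 0,"dz": -1,"yaw": 1},{"claw": -0.4,"dx": 0,"dy": 0,"dz": -1,"yaw": 1},{"claw": -0.4,"dx": 0,"dy": 0,"dz": -0.5,"yaw": 1},{"claw": -0.4,"dx": 0,"dy": 0,"dz": 0,"yaw": 1}])

```text
time_s: 21.85
ee_pos: [485.4, -356.4, 211.2]
ee_rot: [178.4, -0.0, 68.5]
force: [0.2, 0.6, -0.9]
gripper_width: 63.6
```

drive_tool(moves=[{"claw": -0.7,"dx": 1,"dy": -0.7,"dz": 0,"yaw": 0.5},{"claw": -0.7,"dx": 1,"dy": -0.7,"dz": 0,"yaw": 0},{"claw": -0.7,"dx": 1,"dy": -0.7,"dz": 0,"yaw": 0},{"claw": -0.7,"dx": 1,"dy": -0.7,"dz": 0,"yaw": 0},{"claw": -0.7,"dx": 1,"dy": -0.7,"dz": 0,"yaw": 0}])

```text
time_s: 22.48
ee_pos: [463.7, -231.5, 210.9]
ee_rot: [178.3, -0.1, 64.1]
force: [-0.1, 0.1, -0.1]
gripper_width: 77.7
```

drive_tool(moves=[{"claw": -0.7,"dx": 1,"dy": -0.7,"dz": 0,"yaw": 0},{"claw": -0.7,"dx": 1,"dy": -0.7,"dz": 0,"yaw": 0},{"claw": -0.7,"dx": 1,"dy": -0.7,"dz": 0,"yaw": 0},{"claw": -0.7,"dx": 1,"dy": -0.7,"dz": 0,"yaw": 0},{"claw": -0.7,"dx": 1,"dy": -0.7,"dz": 0,"yaw": 0}])

```text
time_s: 23.1
ee_pos: [441.4, -101.6, 209.3]
ee_rot: [178.2, -0.2, 64.4]
force: [-0.5, 0.1, 0.1]
gripper_width: 77.3
```

drive_tool(moves=[{"claw": -0.7,"dx": 1,"dy": -0.7,"dz": 0,"yaw": 0},{"claw": -0.7,"dx": 1,"dy": -0.7,"dz": 0,"yaw": 0},{"claw": -0.7,"dx": 1,"dy": -0.7,"dz": 0,"yaw": 0},{"claw": -0.7,"dx": 1,"dy": -0.7,"dz": 0,"yaw": 0},{"claw": -0.7,"dx": 1,"dy": -0.7,"dz": 0,"yaw": 0}])

```text
time_s: 23.72
ee_pos: [417.0, 26.9, 207.7]
ee_rot: [178.1, -0.2, 64.8]
force: [0.0, 0.3, 0.3]
gripper_width: 77.3
```

drive_tool(moves=[{"claw": -0.7,"dx": 1,"dy": -0.7,"dz": 0,"yaw": 0},{"claw": -0.7,"dx": 1,"dy": -0.9,"dz": 0,"yaw": 0},{"claw": -0.7,"dx": 1,"dy": -1,"dz": 0,"yaw": 0},{"claw": -0.7,"dx": 1,"dy": -1,"dz": 0,"yaw": 0},{"claw": -0.7,"dx": 0,"dy": 0,"dz": 0,"yaw": 0}])

```text
time_s: 24.35
ee_pos: [380.4, 137.0, 205.8]
ee_rot: [178.1, -0.3, 65.3]
force: [-0.2, -0.6, -1.0]
gripper_width: 77.4
```

```bash
python3 snap.py wrist w7
```

```text
24.4 [380.8 136.2 205.9] [178.   -0.3  65.2] [ 0.1  0.6 -1.2] 77.4
```

View pics/w7.png

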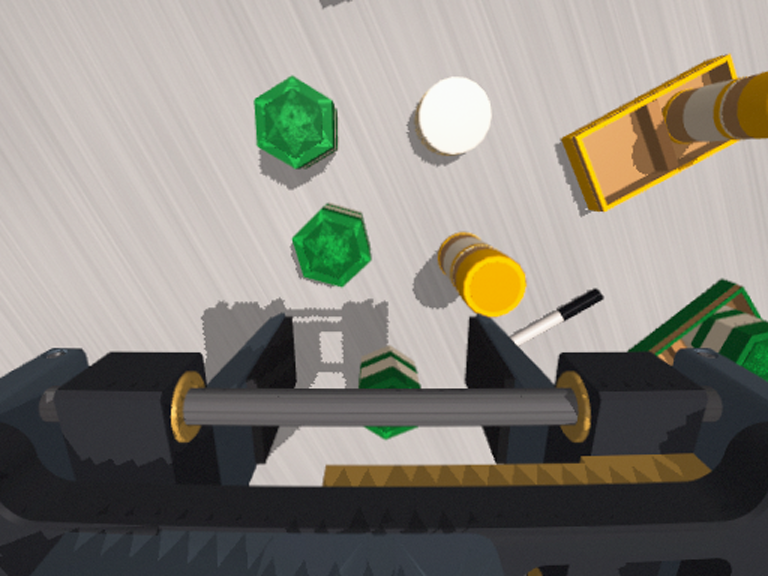

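The target carton's top is at (294,122), with its flats square to the jaws. The second carton at (331,245) is clear of the finger paths. The tube lid at (494,285) and the yellow tray are also visible.

```bash
python3 - <<'E'
from h import *
import pickle
f=pickle.load(open("w7.pkl","rb"))
P=top(f,'green',66,(196,81)); print(cv2.minEnclosingCircle(P),P.mean(0))
h=cv2.approxPolyDP(P.reshape(-1,1,2),6,True).reshape(-1,2); print(h.round(1),h.mean(0), (np.degrees(np.arctan2(*(np.roll(h,-1,0)-h).T[::-1]))%60).round(1))
P=top(f,'yellow',104,(329,190)); print('tube',cv2.minEnclosingCircle(P))
tray(f,(562,137),(600,211),(768,141),70)
E
```

```text
((373.9994812011719, 258.9232482910156), 31.05507469177246) [373.84503 259.14273]
[[385.9 286.9]
 [356.6 284.7]
 [343.1 258. ]
 [363.9 231.1]
 [391.4 233.2]
 [403.4 257.5]] [374.0486  258.56723] [4.5 3.1 7.7 4.3 3.7 0.7]
tube ((452.2210388183594, 105.33975982666016), 25.91349220275879)
sides 72.8 157.8
cell [604.3 131. ] x yaw 1.9
```

drive_tool(moves=[{"claw": -0.7,"dx": 0.9,"dy": -0.5,"dz": 0.2,"yaw": 0},{"claw": -0.7,"dx": 0.9,"dy": -0.5,"dz": 0.4,"yaw": 0},{"claw": -0.7,"dx": 0.9,"dy": -0.5,"dz": 0.4,"yaw": 0},{"claw": -0.7,"dx": 0.9,"dy": -0.5,"dz": 0.4,"yaw": 0},{"claw": -0.7,"dx": 0.9,"dy": -0.5,"dz": 0.4,"yaw": 0}])

```text
time_s: 25.02
ee_pos: [375.8, 237.1, 168.6]
ee_rot: [177.8, -0.3, 65.0]
force: [0.0, 0.2, -0.8]
gripper_width: 77.9
```

drive_tool(moves=[{"claw": -0.7,"dx": 0.6,"dy": -0.2,"dz": 1,"yaw": 0},{"claw": -0.7,"dx": 0,"dy": 0,"dz": 1,"yaw": 0},{"claw": -0.7,"dx": 0,"dy": 0,"dz": 1,"yaw": 0},{"claw": -0.7,"dx": 0,"dy": 0,"dz": 0,"yaw": 0}])

```text
time_s: 25.52
ee_pos: [381.0, 247.8, 106.8]
ee_rot: [177.6, -0.3, 65.0]
force: [-0.1, -0.2, 0.7]
gripper_width: 77.5
```

drive_tool(moves=[{"claw": -0.7,"dx": 0.5,"dy": -0.6,"dz": 0,"yaw": 0},{"claw": -0.7,"dx": 0,"dy": 0,"dz": 0.8,"yaw": 0},{"claw": -0.7,"dx": 0,"dy": 0,"dz": 0.5,"yaw": 0}])

```text
time_s: 25.9
ee_pos: [377.2, 264.2, 83.0]
ee_rot: [177.4, -0.7, 64.9]
force: [0.3, 0.3, 0.0]
gripper_width: 77.5
```

drive_tool(moves=[{"claw": -0.7,"dx": -0.1,"dy": -0.1,"dz": 0.6,"yaw": 0},{"claw": -0.7,"dx": 0,"dy": 0,"dz": 0.8,"yaw": 0},{"claw": -0.7,"dx": 0,"dy": 0,"dz": 0.8,"yaw": 0},{"claw": -0.7,"dx": 0,"dy": 0,"dz": 0,"yaw": 0}])

```text
time_s: 26.4
ee_pos: [376.3, 263.8, 37.6]
ee_rot: [177.4, -0.7, 64.9]
force: [-0.6, 0.4, 1.5]
gripper_width: 77.3
```

drive_tool(moves=[{"claw": -0.7,"dx": -0.2,"dy": 0,"dz": 0.2,"yaw": 0},{"claw": -0.7,"dx": 0,"dy": 0,"dz": 0,"yaw": 0},{"claw": 1,"dx": 0,"dy": 0,"dz": 0,"yaw": 0},{"claw": 1,"dx": 0,"dy": 0,"dz": 0,"yaw": 0},{"claw": 1,"dx": 0,"dy": 0,"dz": 0,"yaw": 0}], grip_force=18)

```text
time_s: 27.02
ee_pos: [375.7, 260.7, 35.1]
ee_rot: [177.3, -0.9, 64.9]
force: [0.0, -0.3, -0.6]
gripper_width: 54.8
```

drive_tool(moves=[{"claw": 1,"dx": 0,"dy": 0,"dz": 0,"yaw": 0},{"claw": 1,"dx": 0,"dy": 0,"dz": 0,"yaw": 0},{"claw": 1,"dx": 0,"dy": 0,"dz": -0.5,"yaw": 0}])

```text
time_s: 27.4
ee_pos: [374.5, 260.2, 44.8]
ee_rot: [177.4, -0.8, 64.9]
force: [-0.6, 0.5, -1.0]
gripper_width: 54.9
```

```bash
python3 - <<'E'
from h import *
import pickle
f=pickle.load(open("w1.pkl","rb"))
tray(f,(497,258),(480,174),(668,121),78)
E
```

```text
sides 74.7 160.2
cell [ 579.6 -103.4] x yaw 15.7
```

drive_tool(moves=[{"claw": 1,"dx": 0,"dy": 0,"dz": -1,"yaw": 0},{"claw": 1,"dx": 0,"dy": 0,"dz": -1,"yaw": 0},{"claw": 1,"dx": 0,"dy": 0,"dz": -1,"yaw": 0},{"claw": 1,"dx": 0,"dy": 0,"dz": -1,"yaw": -0.8},{"claw": 1,"dx": 0,"dy": 0,"dz": -1,"yaw": -1}])

```text
time_s: 28.02
ee_pos: [368.2, 260.2, 149.0]
ee_rot: [177.4, 0.0, 80.8]
force: [-0.7, -0.3, -1.3]
gripper_width: 54.5
```

drive_tool(moves=[{"claw": 1,"dx": 0,"dy": 0,"dz": -1,"yaw": -1},{"claw": 1,"dx": 0,"dy": 0,"dz": -1,"yaw": -1},{"claw": 1,"dx": 0,"dy": 0,"dz": -0.3,"yaw": -0.8}])

```text
time_s: 28.4
ee_pos: [365.6, 260.6, 199.1]
ee_rot: [177.5, 1.1, 105.7]
force: [-0.8, 0.2, -1.5]
gripper_width: 54.7
```

drive_tool(moves=[{"claw": 1,"dx": -1,"dy": 0.2,"dz": 0,"yaw": 0},{"claw": 1,"dx": -1,"dy": 0.2,"dz": 0,"yaw": 0},{"claw": 1,"dx": -1,"dy": 0.2,"dz": 0,"yaw": 0},{"claw": 1,"dx": -1,"dy": 0.2,"dz": 0,"yaw": 0},{"claw": 1,"dx": -1,"dy": 0.2,"dz": 0,"yaw": 0}])

```text
time_s: 29.02
ee_pos: [411.4, 168.0, 205.0]
ee_rot: [177.3, 1.0, 105.9]
force: [0.4, 0.2, -1.8]
gripper_width: 54.6
```

drive_tool(moves=[{"claw": 1,"dx": -1,"dy": 0.2,"dz": 0,"yaw": 0},{"claw": 1,"dx": -1,"dy": 0.2,"dz": 0,"yaw": 0},{"claw": 1,"dx": -1,"dy": 0.2,"dz": 0,"yaw": 0},{"claw": 1,"dx": -1,"dy": 0.2,"dz": 0,"yaw": 0},{"claw": 1,"dx": -1,"dy": 0.2,"dz": 0,"yaw": 0}])

```text
time_s: 29.65
ee_pos: [457.4, 74.0, 209.9]
ee_rot: [177.3, 0.9, 106.0]
force: [-0.0, -1.2, -2.0]
gripper_width: 54.8
```

drive_tool(moves=[{"claw": 1,"dx": -1,"dy": 0.2,"dz": 0,"yaw": 0},{"claw": 1,"dx": -1,"dy": 0.2,"dz": 0,"yaw": 0},{"claw": 1,"dx": -1,"dy": 0.2,"dz": 0,"yaw": 0},{"claw": 1,"dx": -1,"dy": 0.2,"dz": 0,"yaw": 0},{"claw": 1,"dx": -1,"dy": 0.2,"dz": 0,"yaw": 0}])

```text
time_s: 30.28
ee_pos: [503.4, -19.6, 214.6]
ee_rot: [177.4, 0.9, 106.0]
force: [-0.4, 0.7, -1.7]
gripper_width: 54.9
```

drive_tool(moves=[{"claw": 1,"dx": -1,"dy": 0.2,"dz": 0,"yaw": 0},{"claw": 1,"dx": -1,"dy": 0.2,"dz": 0,"yaw": 0},{"claw": 1,"dx": -1,"dy": 0.2,"dz": 0,"yaw": 0},{"claw": 1,"dx": -1,"dy": 0.2,"dz": 0,"yaw": 0},{"claw": 1,"dx": -1,"dy": 0.2,"dz": 0,"yaw": 0}])

```text
time_s: 30.9
ee_pos: [552.3, -115.4, 217.8]
ee_rot: [177.3, 0.9, 106.0]
force: [-0.1, 0.6, -1.8]
gripper_width: 54.3
```

drive_tool(moves=[{"claw": 1,"dx": -1,"dy": 0.2,"dz": 0,"yaw": 0},{"claw": 1,"dx": -1,"dy": 0.2,"dz": 0,"yaw": 0},{"claw": 1,"dx": -1,"dy": 0.2,"dz": 0,"yaw": 0},{"claw": 1,"dx": -1,"dy": 0.2,"dz": 0,"yaw": 0},{"claw": 1,"dx": 0,"dy": 0,"dz": 0,"yaw": 0}])

```text
time_s: 31.52
ee_pos: [593.0, -194.8, 219.1]
ee_rot: [177.4, 0.9, 105.9]
force: [-0.3, 0.3, -1.9]
gripper_width: 54.9
```

```bash
python3 snap.py wrist w8
```

```text
31.575 [ 592.5 -193.9  219.1] [177.4   0.8 105.9] [-0.6  0.2 -2.3] 54.7
```

View pics/w8.png

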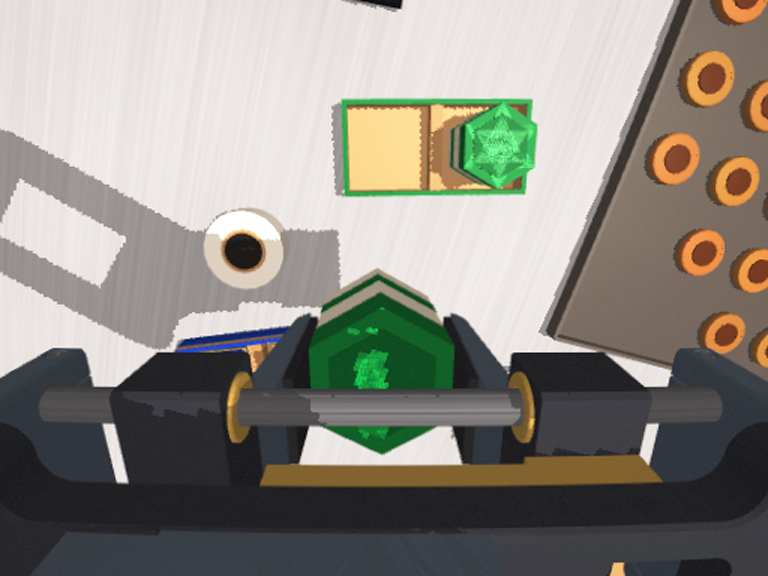

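The green tray is square in view, with corners (342,100), (342,195), (526,194) and (532,99) and the empty cell on the left. The carton is held upright between the pads.

```bash
python3 - <<'E'
from h import *
import pickle
f=pickle.load(open("w8.pkl","rb"))
o=tray(f,(342,100),(342,195),(526,194),78)
s=telemetry.state(); 
from scipy.spatial.transform import Rotation as R
M=R.from_euler('xyz',s["ee_rot"],degrees=True).as_matrix()
print((M.T@(np.array([*o,s["ee_pos"][2]])-s["ee_pos"])/20).round(2), M[:,2].round(3))
E
```

```text
sides 75.8 160.9
cell [ 582.  -104.2] x yaw 15.6
[ 4.46  0.73 -0.03] [ 0.048 -0.001 -0.999]
```

drive_tool(moves=[{"claw": 1,"dx": 0.9,"dy": 0.1,"dz": 0.2,"yaw": 0},{"claw": 1,"dx": 0.9,"dy": 0.1,"dz": 0.5,"yaw": 0},{"claw": 1,"dx": 0.9,"dy": 0.1,"dz": 0.5,"yaw": 0},{"claw": 1,"dx": 0.9,"dy": 0,"dz": 0.6,"yaw": 0},{"claw": 1,"dx": 0.6,"dy": 0,"dz": 0.6,"yaw": 0}])

```text
time_s: 32.2
ee_pos: [574.7, -102.3, 167.8]
ee_rot: [177.4, 0.7, 106.1]
force: [0.4, 0.2, -0.9]
gripper_width: 54.5
```

drive_tool(moves=[{"claw": 1,"dx": 0.1,"dy": 0,"dz": 1,"yaw": 0},{"claw": 1,"dx": 0,"dy": 0,"dz": 1,"yaw": 0},{"claw": 1,"dx": 0,"dy": 0,"dz": 0.6,"yaw": 0},{"claw": 1,"dx": 0,"dy": 0,"dz": 0,"yaw": 0}])

```text
time_s: 32.7
ee_pos: [574.6, -95.7, 112.1]
ee_rot: [177.5, 0.6, 106.4]
force: [0.2, 0.4, -1.5]
gripper_width: 54.7
```

drive_tool(moves=[{"claw": 1,"dx": -0.4,"dy": 0.1,"dz": 0.6,"yaw": 0},{"claw": 1,"dx": 0,"dy": 0,"dz": 0.9,"yaw": 0},{"claw": 1,"dx": 0,"dy": 0,"dz": 0,"yaw": 0}])

```text
time_s: 33.08
ee_pos: [582.3, -104.2, 82.3]
ee_rot: [177.3, 0.7, 106.3]
force: [0.8, 0.2, -1.6]
gripper_width: 54.8
```

```bash
python3 snap.py scene s9; python3 snap.py side d9; python3 - <<'E'
import cv2,numpy as np
a=cv2.imread("pics/s9.png")[260:400,210:390];b=cv2.imread("pics/d9.png")[170:310,260:440]
cv2.imwrite("pics/p9.png",cv2.resize(np.hstack([a,b]),None,fx=2.2,fy=2.2))
E
```

```text
33.125 [ 583.1 -104.4   83.3] [177.2   0.8 106.3] [ 1.  -0.2 -1.1] 54.7
33.175 [ 583.5 -104.3   83.9] [177.2   0.8 106.3] [ 0.6  0.2 -0.9] 54.6
```

View pics/p9.png

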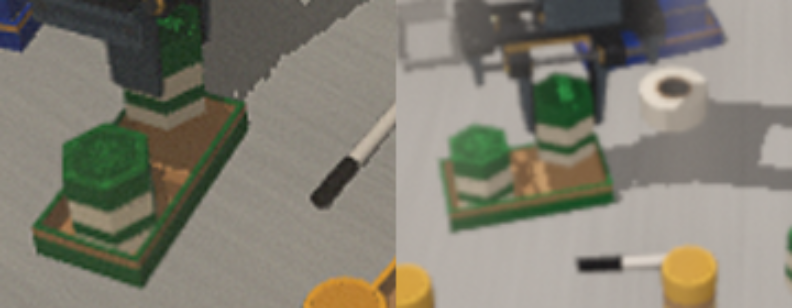

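drive_tool(moves=[{"claw": 1,"dx": 0.1,"dy": -0.2,"dz": 0.7,"yaw": 0},{"claw": 1,"dx": 0,"dy": 0,"dz": 0.6,"yaw": 0},{"claw": 1,"dx": 0,"dy": 0,"dz": 0.5,"yaw": 0},{"claw": 1,"dx": 0,"dy": 0,"dz": 0.1,"yaw": 0}])

```text
time_s: 33.67
ee_pos: [581.5, -103.8, 44.3]
ee_rot: [177.0, 0.9, 106.3]
force: [-0.4, 0.2, -2.0]
gripper_width: 54.8
```

drive_tool(moves=[{"claw": 1,"dx": 0,"dy": 0,"dz": 0.1,"yaw": 0},{"claw": 1,"dx": 0,"dy": 0,"dz": 0.1,"yaw": 0},{"claw": 1,"dx": 0,"dy": 0,"dz": 0.1,"yaw": 0}])

```text
time_s: 34.05
ee_pos: [582.4, -104.3, 39.3]
ee_rot: [177.0, 1.0, 106.4]
force: [-2.6, -1.7, 12.8]
gripper_width: 54.4
```

drive_tool(moves=[{"claw": -0.4,"dx": 0,"dy": 0,"dz": 0,"yaw": 0},{"claw": -0.4,"dx": 0,"dy": 0,"dz": 0,"yaw": 0}])

```text
time_s: 34.3
ee_pos: [583.4, -104.5, 40.4]
ee_rot: [176.9, 1.0, 106.4]
force: [-0.1, 0.7, 0.4]
gripper_width: 63.8
```

drive_tool(moves=[{"claw": -0.4,"dx": 0,"dy": 0,"dz": -0.5,"yaw": 0},{"claw": -0.4,"dx": 0,"dy": 0,"dz": -1,"yaw": 0},{"claw": -0.4,"dx": 0,"dy": 0,"dz": -1,"yaw": 0},{"claw": -0.4,"dx": 0,"dy": 0,"dz": -1,"yaw": 0},{"claw": -0.4,"dx": 0,"dy": 0,"dz": -1,"yaw": 0}])

```text
time_s: 34.92
ee_pos: [577.8, -104.0, 134.0]
ee_rot: [176.9, 1.0, 106.4]
force: [0.7, -0.1, -0.8]
gripper_width: 63.8
```

drive_tool(moves=[{"claw": -0.4,"dx": 0,"dy": -0.5,"dz": -1,"yaw": 0.8},{"claw": -0.4,"dx": 0,"dy": -0.5,"dz": -1,"yaw": 0.8},{"claw": -0.4,"dx": 0,"dy": -0.5,"dz": -1,"yaw": 0},{"claw": -0.6,"dx": 0.5,"dy": -0.8,"dz": -1,"yaw": 0},{"claw": -0.6,"dx": 0.5,"dy": -0.8,"dz": -1,"yaw": 0}])

```text
time_s: 35.55
ee_pos: [509.0, -89.8, 237.0]
ee_rot: [176.4, 0.3, 92.1]
force: [-1.1, 0.0, 0.5]
gripper_width: 72.8
```

drive_tool(moves=[{"claw": -0.6,"dx": 0.5,"dy": 0,"dz": 0,"yaw": 0},{"claw": -0.6,"dx": 0,"dy": 0,"dz": 0,"yaw": 0}])

```text
time_s: 35.8
ee_pos: [509.0, -79.0, 239.0]
ee_rot: [176.2, 0.3, 92.1]
force: [0.8, -0.3, 0.1]
gripper_width: 73.4
```

```bash
python3 snap.py wrist w10
```

```text
35.85 [509.1 -79.4 238.9] [176.2   0.3  92.1] [ 0.4 -0.2 -0.1] 72.8
```

View pics/w10.png

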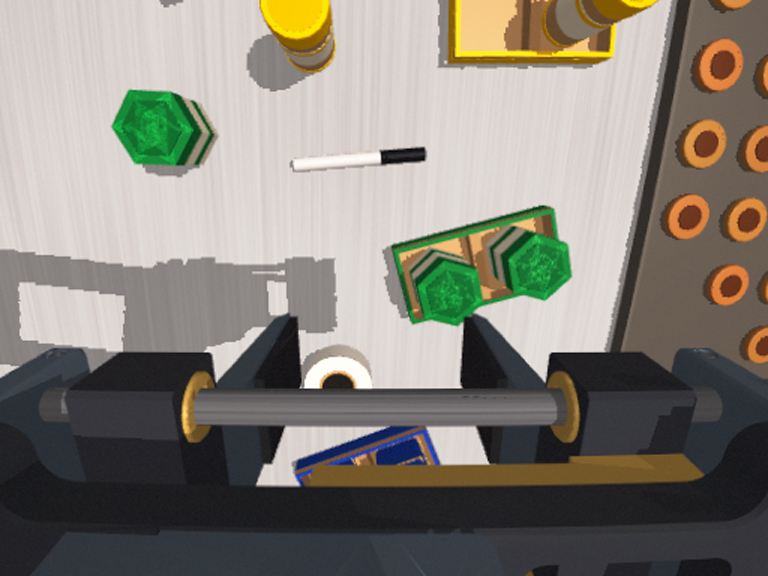

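The green tray at (480,265) now holds both cartons upright. Moving closer to see the tube and the yellow tray.

drive_tool(moves=[{"claw": -0.6,"dx": 0.8,"dy": -0.1,"dz": 0,"yaw": 0},{"claw": -0.6,"dx": 0.9,"dy": 0,"dz": 0,"yaw": 0},{"claw": -0.6,"dx": 0.9,"dy": 0,"dz": 0,"yaw": 0},{"claw": -0.6,"dx": 0.5,"dy": 0,"dz": 0,"yaw": 0},{"claw": -0.6,"dx": 0,"dy": 0,"dz": 0,"yaw": 0}])

```text
time_s: 36.48
ee_pos: [504.5, -13.4, 234.6]
ee_rot: [176.6, 0.2, 92.1]
force: [1.1, -0.0, -0.1]
gripper_width: 72.9
```

```bash
python3 snap.py wrist w11
```

```text
36.525 [504.5 -13.8 234.6] [176.6   0.2  92.1] [ 0.4  0.1 -0.3] 73.1
```

View pics/w11.png

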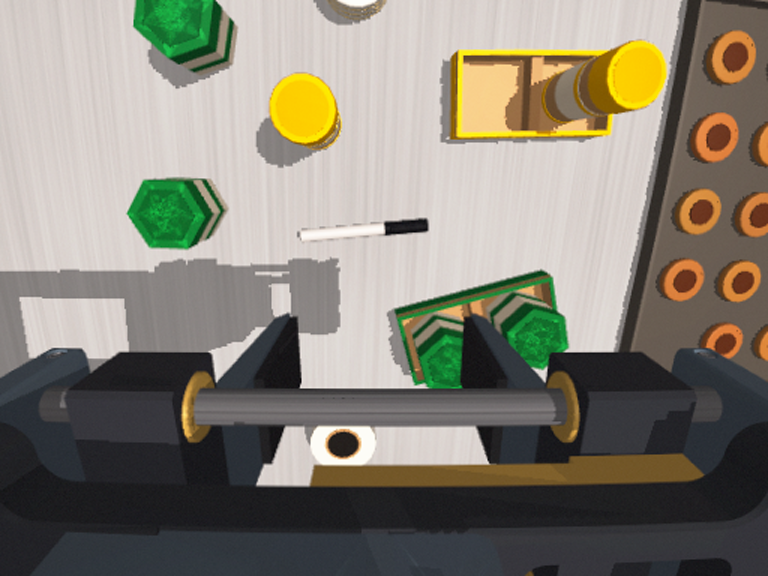

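The tube lid is at (303,108). The yellow tray corners are at (455,51), (453,138) and (609,136), with the empty cell on the left.

```bash
python3 - <<'E'
from h import *
import pickle
f=pickle.load(open("w11.pkl","rb"))
tray(f,(455,51),(453,138),(609,136),70)
P=plane(f,[(303/1.5,107/1.5),(270/1.5,107/1.5),(337/1.5,107/1.5)],104);print('tube',P)
P=top(f,'yellow',104,(202,72)); print('tube',cv2.minEnclosingCircle(P))
f=pickle.load(open("F0.pkl","rb"))["wrist"]
g=lambda u,v:(90+u/2.4,10+v/2.4)
tray(f,g(397,70),g(406,216),g(679,198),70,1)
P=top(f,'yellow',104,(134,88)); print('tube',cv2.minEnclosingCircle(P))
E
```

```text
sides 69.7 143.9
cell [608.5 128. ] x yaw 3.5
tube [[454.44877491 101.78851931]
 [432.48527251 101.00852081]
 [477.19249401 102.66546596]]
tube ((454.7134094238281, 99.09335327148438), 24.099903106689453)
sides 69.2 141.3
cell [612.6 128.5] x yaw 3.9
tube ((458.41070556640625, 100.11578369140625), 26.029611587524414)
```

drive_tool(moves=[{"claw": -1,"dx": 1,"dy": -0.5,"dz": 0.2,"yaw": 0},{"claw": -1,"dx": 1,"dy": -0.5,"dz": 0.4,"yaw": 0},{"claw": -1,"dx": 1,"dy": -0.5,"dz": 0.5,"yaw": 0},{"claw": -1,"dx": 1,"dy": -0.5,"dz": 0.5,"yaw": 0},{"claw": -1,"dx": 1,"dy": -0.5,"dz": 0.5,"yaw": 0}])

```text
time_s: 37.15
ee_pos: [454.6, 83.4, 188.3]
ee_rot: [176.4, 0.3, 91.7]
force: [-0.2, 0.4, 0.0]
gripper_width: 91.2
```

drive_tool(moves=[{"claw": -1,"dx": 0.5,"dy": -0.3,"dz": 0.5,"yaw": 0},{"claw": -1,"dx": 0,"dy": 0,"dz": 0.5,"yaw": 0},{"claw": -1,"dx": 0,"dy": 0,"dz": 0.5,"yaw": 0},{"claw": -1,"dx": 0,"dy": 0,"dz": 0,"yaw": 0}])

```text
time_s: 37.65
ee_pos: [450.3, 92.3, 155.6]
ee_rot: [176.4, 0.4, 91.7]
force: [0.1, -0.1, 0.0]
gripper_width: 91.4
```

drive_tool(moves=[{"claw": -1,"dx": 0.4,"dy": -0.1,"dz": 0,"yaw": 0},{"claw": -1,"dx": 0,"dy": 0,"dz": 1,"yaw": 0},{"claw": -1,"dx": 0,"dy": 0,"dz": 1,"yaw": 0},{"claw": -1,"dx": 0,"dy": 0,"dz": 0,"yaw": 0}])

```text
time_s: 38.15
ee_pos: [452.6, 100.9, 116.2]
ee_rot: [176.2, 0.3, 91.6]
force: [0.0, -0.7, -0.1]
gripper_width: 91.0
```

drive_tool(moves=[{"claw": -1,"dx": 0,"dy": -0.1,"dz": 0.9,"yaw": 0},{"claw": -1,"dx": 0,"dy": 0,"dz": 0.9,"yaw": 0},{"claw": -1,"dx": 0,"dy": 0,"dz": 0.9,"yaw": 0},{"claw": -1,"dx": 0,"dy": 0,"dz": 0,"yaw": 0}])

```text
time_s: 38.65
ee_pos: [458.0, 102.0, 65.3]
ee_rot: [175.7, 0.2, 91.6]
force: [-0.2, 0.2, -0.1]
gripper_width: 91.5
```

drive_tool(moves=[{"claw": -1,"dx": 0,"dy": -0.2,"dz": 0.4,"yaw": 0},{"claw": 1,"dx": 0,"dy": 0,"dz": 0.1,"yaw": 0},{"claw": 1,"dx": 0,"dy": 0,"dz": 0,"yaw": 0},{"claw": 1,"dx": 0,"dy": 0,"dz": 0,"yaw": 0},{"claw": 1,"dx": 0,"dy": 0,"dz": 0,"yaw": 0}], grip_force=20)

```text
time_s: 39.28
ee_pos: [456.6, 102.5, 57.4]
ee_rot: [175.4, 0.2, 91.6]
force: [0.3, 0.7, 0.7]
gripper_width: 54.1
```

drive_tool(moves=[{"claw": 1,"dx": 0,"dy": 0,"dz": 0,"yaw": 0},{"claw": 1,"dx": 0,"dy": 0,"dz": 0,"yaw": 0}])

```text
time_s: 39.52
ee_pos: [456.2, 102.4, 57.7]
ee_rot: [175.4, 0.2, 91.6]
force: [-0.4, -0.4, -0.2]
gripper_width: 48.0
```

drive_tool(moves=[{"claw": 1,"dx": 0,"dy": 0,"dz": 0,"yaw": 0},{"claw": 1,"dx": 0,"dy": 0,"dz": 0,"yaw": 0},{"claw": 1,"dx": 0,"dy": 0,"dz": 0,"yaw": 0}])

```text
time_s: 39.9
ee_pos: [456.2, 102.4, 57.7]
ee_rot: [175.4, 0.2, 91.6]
force: [-1.2, -0.1, 1.3]
gripper_width: 47.7
```

drive_tool(moves=[{"claw": 1,"dx": 0,"dy": 0,"dz": -0.4,"yaw": 0},{"claw": 1,"dx": 0,"dy": 0,"dz": -1,"yaw": 0},{"claw": 1,"dx": 0,"dy": 0,"dz": -1,"yaw": 0},{"claw": 1,"dx": 0,"dy": 0.3,"dz": -1,"yaw": 0},{"claw": 1,"dx": 0.2,"dy": 0.7,"dz": -0.3,"yaw": 0}])

```text
time_s: 40.52
ee_pos: [468.7, 106.7, 135.4]
ee_rot: [175.6, 0.2, 91.6]
force: [-0.3, 0.3, -1.6]
gripper_width: 46.1
```

drive_tool(moves=[{"claw": 1,"dx": 0.2,"dy": 1,"dz": 0,"yaw": 0},{"claw": 1,"dx": 0.2,"dy": 1,"dz": 0,"yaw": 0},{"claw": 1,"dx": 0.2,"dy": 1,"dz": 0,"yaw": 0},{"claw": 1,"dx": 0.2,"dy": 1,"dz": 0,"yaw": 0},{"claw": 1,"dx": 0.2,"dy": 1,"dz": 0,"yaw": 0}])

```text
time_s: 41.15
ee_pos: [570.3, 130.1, 145.9]
ee_rot: [175.4, 0.2, 91.6]
force: [0.6, -0.7, -1.3]
gripper_width: 46.0
```

drive_tool(moves=[{"claw": 1,"dx": -0.1,"dy": 0.9,"dz": 0.3,"yaw": 0},{"claw": 1,"dx": 0,"dy": 0.5,"dz": 0.7,"yaw": 0},{"claw": 1,"dx": 0,"dy": 0,"dz": 0.9,"yaw": 0},{"claw": 1,"dx": 0,"dy": 0,"dz": 0,"yaw": 0}])

```text
time_s: 41.65
ee_pos: [602.8, 128.1, 106.9]
ee_rot: [175.6, 0.2, 91.6]
force: [0.4, 0.2, -1.1]
gripper_width: 45.8
```

```bash
python3 snap.py scene s12; python3 snap.py side d12; python3 - <<'E'
import cv2,numpy as np
a=cv2.imread("pics/s12.png")[320:490,310:490];b=cv2.imread("pics/d12.png")[230:400,230:410]
cv2.imwrite("pics/p12.png",cv2.resize(np.hstack([a,b]),None,fx=2.2,fy=2.2))
E
```

```text
41.7 [603.6 128.2 107.9] [175.5   0.2  91.6] [ 0.3 -0.1 -1.4] 46.0
41.75 [604.1 128.4 108.9] [175.3   0.2  91.6] [ 0.7 -0.2 -2.2] 45.7
```

View pics/p12.png

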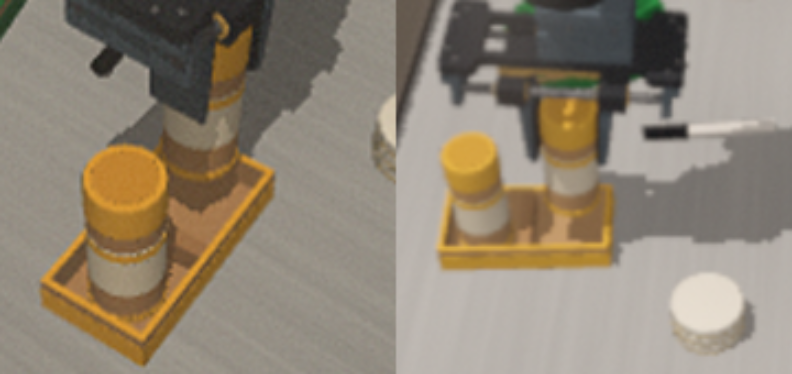

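drive_tool(moves=[{"claw": 1,"dx": 0,"dy": 0,"dz": 0.8,"yaw": 0},{"claw": 1,"dx": 0,"dy": 0,"dz": 0.7,"yaw": 0},{"claw": 1,"dx": 0,"dy": 0,"dz": 0.4,"yaw": 0},{"claw": 1,"dx": 0,"dy": 0,"dz": 0.1,"yaw": 0}])

```text
time_s: 42.25
ee_pos: [607.6, 128.4, 67.2]
ee_rot: [175.3, 0.2, 91.6]
force: [-0.8, -0.0, -0.9]
gripper_width: 45.7
```

drive_tool(moves=[{"claw": 1,"dx": 0,"dy": 0,"dz": 0.1,"yaw": 0},{"claw": 1,"dx": 0,"dy": 0,"dz": 0.1,"yaw": 0},{"claw": 1,"dx": 0,"dy": 0,"dz": 0.1,"yaw": 0}])

```text
time_s: 42.62
ee_pos: [608.4, 128.6, 63.8]
ee_rot: [175.2, 0.2, 91.6]
force: [-5.4, -0.7, 14.1]
gripper_width: 46.0
```

```bash
python3 snap.py side d13; python3 - <<'E'
import cv2,numpy as np,pickle
b=pickle.load(open("d13.pkl","rb"))["color"][150:260,150:290]
cv2.imwrite("pics/p13.png",cv2.resize(b,None,fx=5,fy=5,interpolation=cv2.INTER_CUBIC))
E
```

```text
42.675 [608.3 128.6  63.8] [175.2   0.2  91.6] [-3.5 -0.5  9.1] 45.9
```

View pics/p13.png

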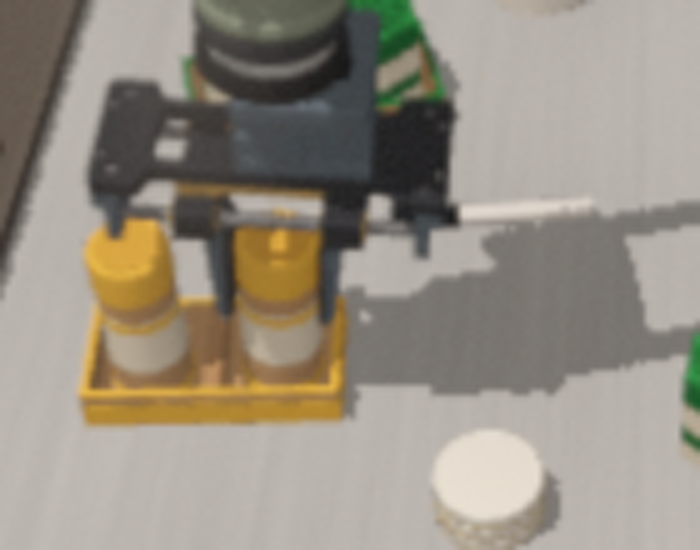

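drive_tool(moves=[{"claw": 1,"dx": 0,"dy": 0,"dz": 0.1,"yaw": 0},{"claw": 1,"dx": 0,"dy": 0,"dz": 0,"yaw": 0}], grip_force=6)

```text
time_s: 42.92
ee_pos: [609.0, 128.8, 64.5]
ee_rot: [175.1, 0.1, 91.6]
force: [-0.5, -1.1, -2.0]
gripper_width: 45.7
```

drive_tool(moves=[{"claw": -0.05,"dx": 0,"dy": 0,"dz": 0,"yaw": 0},{"claw": -0.12,"dx": 0,"dy": 0,"dz": 0,"yaw": 0},{"claw": -0.25,"dx": 0,"dy": 0,"dz": 0,"yaw": 0},{"claw": -0.25,"dx": 0,"dy": 0,"dz": 0,"yaw": 0}])

```text
time_s: 43.42
ee_pos: [610.2, 129.0, 64.9]
ee_rot: [174.9, 0.1, 91.6]
force: [0.0, -0.1, 0.5]
gripper_width: 57.1
```

```bash
python3 snap.py side d14; python3 - <<'E'
import cv2,numpy as np,pickle
b=pickle.load(open("d14.pkl","rb"))["color"][150:260,150:290]
cv2.imwrite("pics/p14.png",cv2.resize(b,None,fx=5,fy=5,interpolation=cv2.INTER_CUBIC))
E
```

```text
43.475 [610.2 129.   64.9] [1.749e+02 1.000e-01 9.160e+01] [ 0.4 -0.6 -0.4] 56.8
```

View pics/p14.png

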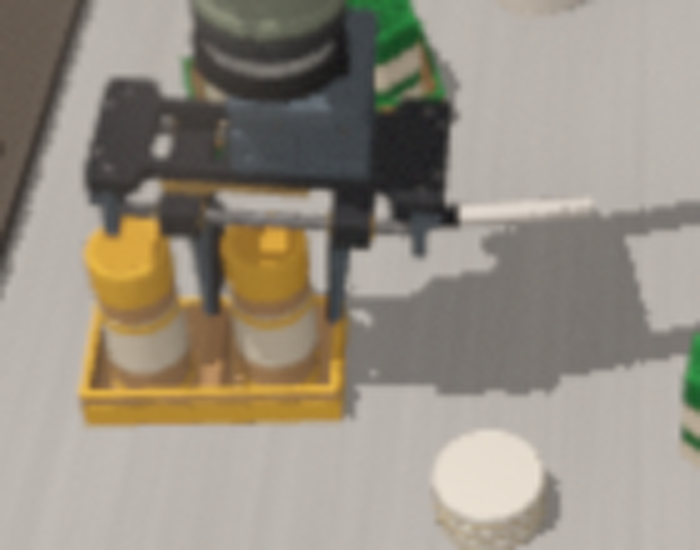

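drive_tool(moves=[{"claw": -0.32,"dx": 0,"dy": 0,"dz": 0,"yaw": 0},{"claw": -0.32,"dx": 0,"dy": 0.04,"dz": -0.5,"yaw": 0},{"claw": -0.32,"dx": 0,"dy": 0.1,"dz": -1,"yaw": 0},{"claw": -0.32,"dx": 0,"dy": 0.1,"dz": -1,"yaw": 0},{"claw": -0.32,"dx": 0,"dy": 0.1,"dz": -1,"yaw": 0}])

```text
time_s: 44.1
ee_pos: [609.8, 129.0, 137.3]
ee_rot: [175.1, 0.1, 91.6]
force: [-0.1, -0.4, -0.1]
gripper_width: 60.2
```

drive_tool(moves=[{"claw": -0.32,"dx": 0,"dy": 0,"dz": -1,"yaw": 0},{"claw": -0.32,"dx": -1,"dy": 0,"dz": -1,"yaw": 0},{"claw": -0.32,"dx": -1,"dy": 0,"dz": -1,"yaw": 0},{"claw": -0.32,"dx": -1,"dy": 0,"dz": -1,"yaw": 0},{"claw": -0.32,"dx": -1,"dy": 0,"dz": -1,"yaw": 0}])

```text
time_s: 44.72
ee_pos: [603.1, 48.4, 244.7]
ee_rot: [174.8, 0.1, 91.8]
force: [0.5, 0.9, -0.6]
gripper_width: 60.4
```

```bash
python3 snap.py scene s15;python3 snap.py side d15
```

```text
44.775 [604.5  46.1 248. ] [174.5   0.2  91.7] [ 0.9 -2.2  2.8] 60.6
44.825 [604.5  47.6 246.6] [1.745e+02 1.000e-01 9.160e+01] [ 0.2 -0.1  0. ] 60.4
```

View pics/s15.png

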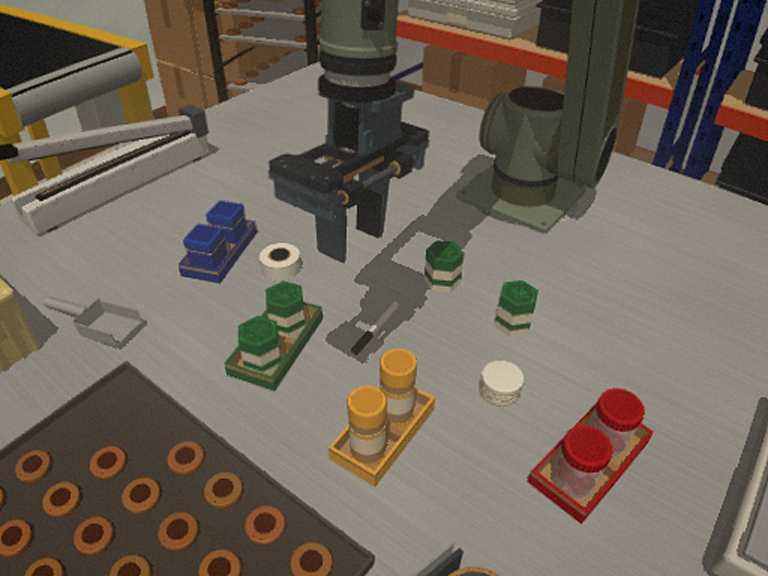

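View pics/d15.png

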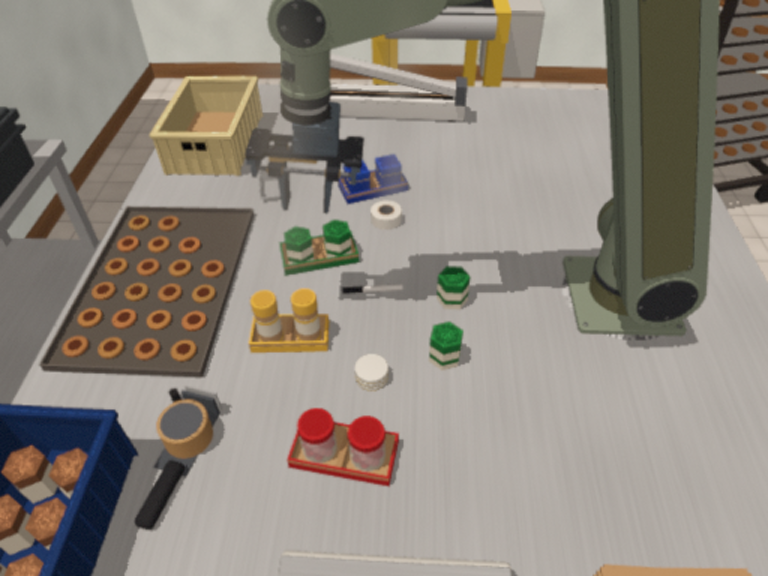

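Both views show two matching packs upright in each tray. One enlarged check that each is seated before handing in.

```bash
python3 - <<'E'
import cv2,numpy as np,pickle
s=pickle.load(open("s15.pkl","rb"))["color"];d=pickle.load(open("d15.pkl","rb"))["color"]
r=lambda I,x,y:cv2.resize(I[y:y+65,x:x+80],(195,156),interpolation=cv2.INTER_CUBIC)
cv2.imwrite("pics/fin.png",np.vstack([np.hstack([r(s,350,260),r(s,105,130),r(s,145,185),r(s,210,225)]),np.hstack([r(d,188,265),r(d,215,90),r(d,175,130),r(d,155,182)])]))
F=pickle.load(open("F0.pkl","rb"))
for n,I in(("scene",s),("side",d)):
    pass
E
```

```text
(no output)
```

View pics/fin.png

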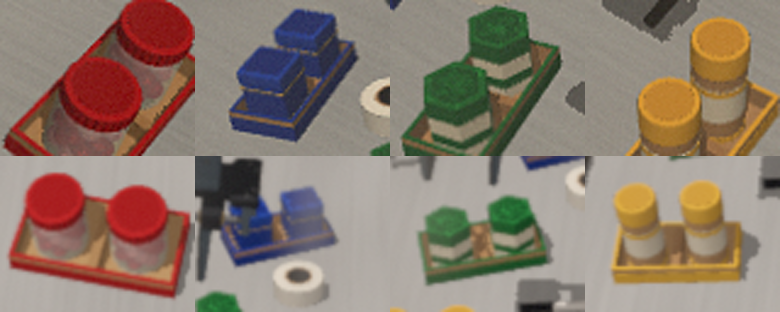

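All four are seated and upright with the gripper clear, so I'm handing in.

```bash
python3 -c "
from workcell import job,telemetry
print(job.job_done()); print(telemetry.state()['time_s'])"
```

```text
the job is handed in; nothing more can be done
None
the job is handed in; nothing more can be done
```

I placed the jar, the tin, the hexagonal carton farthest to the robot's left, and the tube, in that order. Each went into the empty cell of its own tray. Each was lowered until light floor contact (about 13–17 N at the wrist), released, and cleared vertically. The job was handed in at about 45 s.

- **Final checks:** the scene and side views, plus enlarged crops, show every tray with both packs upright and seated in their cells. The gripper was open and clear, and the trays appeared not to have moved. I judged that by eye and did not re-measure them.
- **Wrist tilt:** the tool's tilt crept from about 0° to about 5° over the run, so the tube was set down slightly tilted and settled upright on release.
- **Position disagreement:** my first hand-picked positions from the fixed cameras differed from the wrist camera by up to about 10 mm. I used the wrist values, and every grasp and placing agreed with them.

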